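# Load the watchmaker's temperature chamber and start its run

## Robot

A 7-joint arm with a two-finger parallel gripper is mounted at the origin on the work surface. World frame = base frame: x ahead of the robot, y to its left, z up, the work surface at z = 0. Lengths are in m, angles in rad, forces in N, time in s.
With the tool pointing down it reaches from about 0.425 to 0.875 m from the base axis. Payload 4.7 kg.
Tool frame: the origin (TCP) lies on the centre line of the jaws, within the pads' length; the fingertips stand 22 mm ahead of it and the grasp point (between the pads) lies 3 mm ahead of it; z points along the fingers, y is the direction in which the jaws open and shut (so a half turn about z gives the same grasp; the last joint's range is limited). The gripper opens to 87 mm and grips with 3 to 60 N. Pads are 19 mm wide; open, the fingers measure 117 mm over their backs; the gripper's body (75 mm by 190 mm) begins 51 mm behind the grasp point.
Start: joints at [1.119, 0.321, -0.07, 1.45, 0.023, 1.371, -0.057], TCP at [0.292, -0.581, 0.245] pointing down, gripper open.
Joint ranges: [-2.86, 2.86], [-0.3, 2.09], [-1.38, 1.24], [0.06, 2.45], [-1.56, 4.7], [0.09, 2.05], [-2.69, 2.69]. Speed limits (rad/s): [2.57, 2.57, 3.14, 3.14, 3.14, 3.14, 3.14].

## Interface

Orientations are given as a rotation vector (axis times angle).
In Python, from bench import ctrl, imaging, close_job, finder gives the robot as it stands. The module is installed in compiled form; this text tells all that it offers.
- The arm moves only by the shell command python3 -m jog 'ROWS' [FORCE]. ROWS is JSON, a list that holds one entry, the list of rows, each a list of 7 numbers: the shift along the tool's x, y, z in cm, then the turn, a rotation vector about the tool's x, y, z in degrees, then the finger opening in cm, from 0 to 8.7. In form: [[[dx, dy, dz, ax, ay, az, claw], ...]]. A call has 1 to 12 rows; each row shifts and turns the commanded pose from where the row before left it, along the tool's axes as they then stand; what a row does not reach is not made up. A row lasts 1/10 s, in which the tool goes at most 50 mm and 8.59 degrees, less where a joint would pass 70% of its speed; a pose out of reach is approached as far as the arm can. A call is refused whole if a number of a shift passes 5 or a number of a turn 8.59, either way. A call with a gripper value outside its range is refused whole. The fingers move at their own pace and stop on an object; FORCE is the grip in N (left out, the last holds). Time passes only in rows, so rows that do not move let the fingers close. It gives the time, the measured TCP pose, the force and the opening at its end, in the units of the state.
- ctrl.get_state(): the state, without advancing time (a new reading comes with each control period).
- imaging.get_image(name): name is "side" or "top"; returns a dict with "frame" (400x640x3 uint8, red, green, blue), "intrinsics" (3x3 intrinsics, pixels), "pose" (4x4, takes a point from camera to world coordinates). Camera axes: x right, y down, z forward; pixel columns grow to the right and rows downward; lengths in m; the calibration is good to about 2 mm. A picture is of the moment at which its call begins. There is no depth.
- close_job(): hands the job in, once; it reports no verdict.
Trained networks look in the newest picture that a camera, given by its name, has taken for a name from the list of things; names that differ only in an ending like _2 or _b are one class to them, and where a whole thing is asked for, a point or a joint stands for the part that bears it (a point fixed in the world has none). Each returns a list of dicts, best first, with "conf" (0 to 1); they miss things now and then, are a little off and sometimes report something else, mostly with a low value. They report only what shows in the picture. A call takes as long as a camera call. They do not tell look-alikes from the thing itself.
- finder.trace(label, camera): "region" (400x640 bool, what is visible of it) and "point" ([row, column] as shares, 0 to 1, of the picture: columns of its width, rows of its height, amid what is visible of it).
- finder.spot_point(label, camera): "point" ([row, column] as shares, 0 to 1, of the picture: columns of its width, rows of its height: a listed point, or the origin of a listed thing).
The state is a dict: "time": time; "joint_positions": joint angles; "qd": joint speeds; "joint_torque": joint torques, N m; "position": TCP position; "tool_rot": TCP orientation; "ft_force": force on the tool from outside, world axes, zero at the start; "torque": the same for the moment, N m; "grip_width": opening from 0.0 (shut) to 1.0 (fully open).
Only numpy, scipy, OpenCV 4.12 (cv2) and the standard library are available. Lean on these libraries where they do the work, as an engineer would, in place of code of your own. Each camera call takes 0.05 s, during which the arm holds its last target. There are 200 camera calls.

## Task

Put every watch-movement carrier on the bench into the temperature chamber: swing the chamber door wide open by its handle (at least square to the front), pull its tray right out, stand the carriers flat on the tray side by side, slide the tray fully home and close the door. Then, with the door shut, press the recessed start button on top of the chamber all the way down with the tip of the corrector stylus, hold it for about half a second, and put the stylus back upright in its hole in the tool stand. There are two to four carriers; don't disturb the loupe, the oil jar or the pencil.

Things in the scene. Friction and masses are not known exactly. Their poses are not given: they have to be found in the camera images.
- chamber: Low white bench temperature chamber, 260 mm wide, 250 deep, 130 high, fixed. Origin on the bench under the middle of its front face; x points into it, away from the front, y to the hinge side (left seen from the robot), z up. The opening in the front face is 212 mm wide, 24 to 108 mm high, covered by the door; the header above it reaches up to the flat roof at 130 mm.
- door (a joint): Opening angle of the door, rad: 0 shut, grows as it swings towards the robot and to the left; stop at 2.2. Upright hinge on the left (+y) edge, stiff enough to stay where it is left, no latch. The door is dished, 254 mm wide, 44 mm thick (it stands out that far from the front face), 12 to 127 mm above the bench. May start slightly ajar.
- door_hinge (a point): A point on the upright hinge line of the door, 70 mm above the bench, at the left edge of the chamber's front face.
- door_handle (a point): Middle of the door handle's grip, 88 mm above the bench: an upright round steel bar, 10 mm thick, from 40 to 112 mm above the bench, its axis 36 mm out from the door's outer face and 218 mm from the hinge; a stay at each end joins it to the door. With the door shut it is 80 mm in front of the chamber's front face. Moves with the door; axes as the chamber's, turned with the door.
- tray (a joint): How far the chamber's tray is pulled out, m: 0 fully home, 0.155 right out (stop). It slides along the chamber's -x with about 2 N of friction and stays where it is left. It must not be drawn while the door is in its way.
- tray_floor (a point): Middle of the top of the steel tray's floor, 32 mm above the bench; axes as the chamber's. Tray 136 mm deep (x) by 200 wide (y) outside, rim 4 mm thick and 10 mm high. Room for four carriers, two by two, long sides along y (centres at x +-31, y +-46 mm). Right out, its rear edge is 16 mm in front of the chamber's front face.
- tray_tab (a point): Grip point of the black finger tab on the tray's front: an upright plate 10 mm thick (y), 39 mm long (x), 32 to 96 mm above the bench; the point is 84 mm above the bench, 27 mm out from the tray's rim, 12 mm behind the tab's front edge. Tray home, it is 24 mm in front of the chamber's front face: take it from above, the gripper tilted back 10 to 20 degrees to clear the roof. Moves with the tray.
- carrier0_mid (a point): Movement carrier, middle, 25 mm above its foot; may be absent. Brass plate 52 (its x) by 80 mm (y), 7 mm thick, on four pillars; a round dark watch movement on it, top 26 mm above the foot; crown on one long end. About 0.2 kg. Carry it by the steel bar, 8 mm thick, that bridges the movement along x: axis 46 mm above the foot, 21 mm above this point, 44 mm between its posts.
- carrier1_mid (a point): Another movement carrier, the same as carrier0; point and axes likewise. May be absent.
- carrier2_mid (a point): Another movement carrier, the same as carrier0; point and axes likewise. May be absent.
- carrier3_mid (a point): Another movement carrier, the same as carrier0; point and axes likewise. May be absent.
- start_button (a joint): Travel of the recessed start button, m: 0 released, 0.004 fully down; springs back. About 1 N moves it, 4 N takes it fully down.
- button_top (a point): Middle of the top of the white start button (11 mm across), on the chamber's roof: it lies 6.5 mm below the mouth of a 15 mm round hole in a grey plate 12 mm thick (46 by 70 mm) on the roof's front right part. Button top 135.5 mm, plate top 142 mm above the bench. It moves down as it is pressed.
- stylus_grip (a point): Corrector stylus, 150 mm long, 60 g, standing tip down in the tool stand; z up along it. This point is on its axis 106 mm above the tip, mid-way up the free handle (13 mm thick, 64 to 150 mm above the tip). A flange 26 mm across, 4 mm thick, underside 60 mm above the tip, rests on the stand. Below it the shank is 11 mm thick, tapering to the tip.
- stylus_tip (a point): End of the stylus's 4.4 mm thick brass tip.
- stand_hole (a point): Middle of the mouth of the stylus's 16 mm through hole, in the top (70 mm above the bench) of the fixed wooden tool stand, 60 by 110 mm. The stylus hangs in it by its flange, tip 10 mm above the bench. Two fixed screwdrivers stand in the same stand 46 and 62 mm away towards its -y, up to 121 mm above the bench.
- loupe: Bystander: black eye loupe 36 mm across and 44 mm high, standing; leave alone.
- oil_jar: Bystander: small amber jar 40 mm across and 48 mm high; leave alone.
- pencil: Bystander: yellow pencil 174 mm long lying on a thin black ribbed mat; leave alone.
Things that resemble listed ones, but are neither listed nor needed, are in the scene too. Leave any purple look-alike of the part that bears carrier0_mid alone.

How it is judged:
By the outcome, as a careful person would: the job done as asked, in the order asked, and still so for the second after the job is handed in, with the robot touching nothing.
Of carrier0, carrier1, carrier2, carrier3 only 2 to 4 are there at a start; the rules pass over those that are not, and their reading is None.
At some moment in a run one of carrier0, carrier1, carrier2, carrier3 may be knocked a few centimetres aside while the robot is not near it.
It also fails if it takes over 210 s, if anything falls off the work surface, if the arm or the gripper's body presses on something with over 40 N, if the wrist force passes 120 N, or if a joint passes its speed limit or range.

## Working session

There is one attempt and no reset: what is moved stays moved. The work goes in short steps, Python scripts to look and compute and a shell command to move; the robot and the scene stay as the last step left them, time stands still between calls to the robot, and variables do not carry over. Pictures are saved under pics/ and viewed, about 12 in all and at most 16, crops included, and the job is handed in when it is done.

```bash
mkdir -p pics; cat > h.py <<'E'
import numpy as np, cv2
from bench import ctrl, imaging, close_job, finder
from scipy.spatial.transform import Rotation as R
def shot(n):
    return imaging.get_image(n)
def save(im,fn,crop=None,s=1):
    f=im["frame"][:,:,::-1]
    if crop: f=f[crop[0]:crop[1],crop[2]:crop[3]]
    cv2.imwrite("pics/"+fn,cv2.resize(f,None,fx=s,fy=s,interpolation=cv2.INTER_CUBIC))
def ray(im,px):  # px=(col,row)
    K=np.array(im["intrinsics"]);T=np.array(im["pose"])
    d=T[:3,:3]@np.linalg.solve(K,[px[0],px[1],1.]);return T[:3,3],d
def onz(im,px,z):
    o,d=ray(im,px);return o+d*(z-o[2])/d[2]
def proj(im,p):
    K=np.array(im["intrinsics"]);T=np.array(im["pose"])
    c=K@(T[:3,:3].T@(np.array(p)-T[:3,3]));return c[:2]/c[2]
def pts(label,cam):
    return [(np.array([d["point"][1]*640,d["point"][0]*400]),d["conf"]) for d in finder.spot_point(label,cam)]
def st():
    s=ctrl.get_state();print("t",round(s["time"],2),"p",np.round(s["position"],4),"\n",np.round(R.from_rotvec(s["tool_rot"]).as_matrix(),3),"F",np.round(s["ft_force"],1),"w",round(s["grip_width"]*87,1),"q",np.round(s["joint_positions"],2));return s
E
python3 - <<'E'
from h import *
st()
Z=dict(chamber=0,door_hinge=.07,door_handle=.088,tray_tab=.084,carrier0_mid=.025,button_top=.1355,stylus_grip=.116,stand_hole=.07,loupe=0,oil_jar=0,pencil=0)
for c in("side","top"):
    im=shot(c);save(im,c+"0.png",s=1.25)
    print(c,np.round(im["pose"],3).tolist(),np.array(im["intrinsics"])[0,0])
    for l in Z:
        print(l,[(p.round(0).tolist(),round(f,2),onz(im,p,Z[l])[:2].round(3).tolist()) for p,f in pts(l,c) if f>.15])
E
```

```text
t 0.0 p [ 0.2917 -0.5803  0.2435] 
 [[ 0.893  0.449 -0.001]
 [ 0.449 -0.893  0.002]
 [-0.    -0.002 -1.   ]] F [-1.1 -0.   0.9] w 86.8 q [ 1.12  0.32 -0.07  1.45  0.02  1.37 -0.06]
side [[-0.901, -0.277, 0.334, 0.105], [-0.434, 0.6, -0.672, 0.824], [-0.014, -0.751, -0.66, 0.876], [0.0, 0.0, 0.0, 1.0]] 412.0649021549653
chamber [([269.0, 232.0], 0.93, [0.642, 0.108]), ([368.0, 115.0], 0.37, [0.624, -0.682])]
door_hinge [([243.0, 242.0], 0.85, [0.641, 0.228])]
door_handle [([304.0, 195.0], 0.76, [0.574, 0.002])]
tray_tab []
carrier0_mid [([369.0, 196.0], 0.92, [0.419, -0.15]), ([375.0, 172.0], 0.86, [0.449, -0.278]), ([417.0, 190.0], 0.85, [0.288, -0.242]), ([364.0, 228.0], 0.66, [0.381, -0.005]), ([303.0, 197.0], 0.2, [0.61, -0.056])]
button_top []
stylus_grip [([369.0, 116.0], 0.48, [0.553, -0.477])]
stand_hole [([367.0, 128.0], 0.89, [0.554, -0.468])]
loupe [([356.0, 321.0], 0.68, [0.289, 0.282])]
oil_jar [([299.0, 167.0], 0.66, [0.715, -0.221])]
pencil []
top [[-0.014, -0.995, 0.103, 0.357], [-1.0, 0.012, -0.018, 0.034], [0.017, -0.104, -0.994, 1.469], [0.0, 0.0, 0.0, 1.0]] 435.45356865451794
chamber [([289.0, 159.0], 0.74, [0.653, 0.094])]
door_hinge [([246.0, 155.0], 0.68, [0.65, 0.23])]
door_handle [([313.0, 180.0], 0.85, [0.565, 0.014]), ([248.0, 156.0], 0.35, [0.646, 0.222])]
tray_tab []
carrier0_mid [([389.0, 265.0], 0.97, [0.287, -0.234]), ([363.0, 224.0], 0.7, [0.425, -0.149]), ([320.0, 241.0], 0.64, [0.372, -0.006]), ([399.0, 219.0], 0.57, [0.439, -0.271]), ([287.0, 160.0], 0.53, [0.644, 0.099])]
button_top []
stylus_grip [([468.0, 181.0], 0.58, [0.553, -0.476])]
stand_hole [([463.0, 183.0], 0.77, [0.551, -0.475])]
loupe [([231.0, 268.0], 0.64, [0.286, 0.291])]
oil_jar [([378.0, 140.0], 0.59, [0.714, -0.212])]
pencil [([156.0, 241.0], 0.63, [0.379, 0.539])]
```

View pics/side0.png

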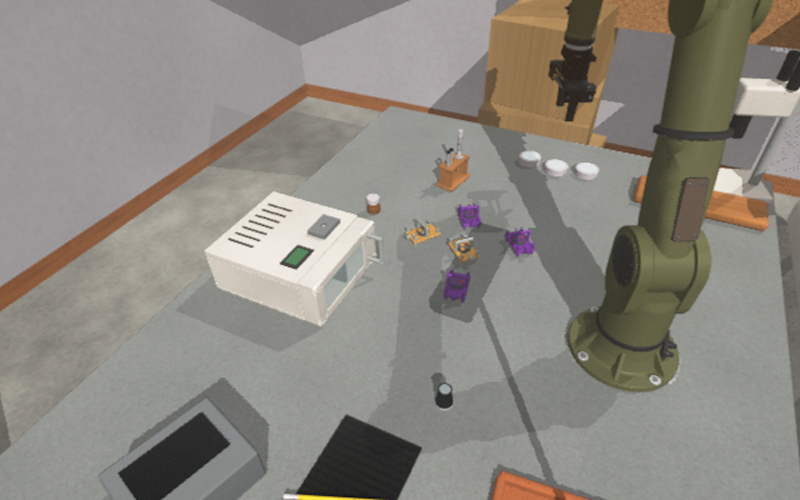

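View pics/top0.png

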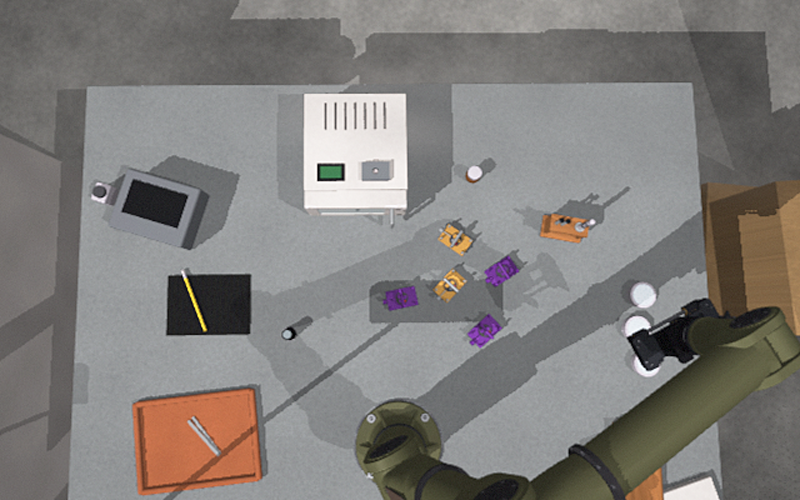

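The side and top pictures show the chamber at about (289,125) in 640-wide top pixels. There are two brass carriers at top (365,191) and (361,229), and three purple look-alikes at (400,217), (320,238) and (388,265). The stand is at (452,182). I'll confirm in enlarged crops.

```bash
python3 - <<'E'
from h import *
a=shot("top");b=shot("side")
f=a["frame"][70:250,230:490,::-1];g=b["frame"][90:265,160:420,::-1]
A=cv2.resize(f,(780,540),interpolation=cv2.INTER_CUBIC);cv2.imwrite("pics/t1.png",A)
B=cv2.resize(g,(780,525),interpolation=cv2.INTER_CUBIC);cv2.imwrite("pics/s1.png",B)
np.savez("cams.npz",Kt=a["intrinsics"],Tt=a["pose"],Ks=b["intrinsics"],Ts=b["pose"])
# roof corners via white mask in the top image
hsv=cv2.cvtColor(a["frame"],cv2.COLOR_RGB2HSV)
for l in("chamber","door_handle","carrier0_mid","stylus_grip"):
    for d in finder.trace(l,"top")[:5]:
        m=d["region"].astype(np.uint8)
        if m.sum()<3: continue
        r=cv2.minAreaRect(np.argwhere(m)[:,::-1].astype(np.float32))
        ms=hsv[m>0].mean(0).round(0)
        print(l,round(d["conf"],2),m.sum(),"c",np.round(r[0],1),"sz",np.round(r[1],1),"ang",round(r[2],1),"hsv",ms)
E
```

```text
chamber 0.77 8005 c [283.5 127.5] sz [107.  83.] ang 90.0 hsv [ 22.  12. 220.]
door_handle 0.75 1687 c [282.9 166. ] sz [82.2 29.2] ang 0.8 hsv [ 29.   8. 221.]
carrier0_mid 0.96 338 c [399.6 217.3] sz [14.8 25.1] ang 61.7 hsv [137. 147. 136.]
carrier0_mid 0.6 405 c [385.9 265.1] sz [16.9 26.7] ang 48.8 hsv [135. 138. 141.]
carrier0_mid 0.56 406 c [358.2 229.2] sz [16.3 26.9] ang 45.0 hsv [ 32. 112. 174.]
carrier0_mid 0.55 374 c [319.7 238.1] sz [15.6 26.1] ang 77.5 hsv [137. 144. 120.]
stylus_grip 0.55 78 c [467.2 180. ] sz [ 6.5 15. ] ang 77.5 hsv [115.  22. 162.]
```

View pics/t1.png

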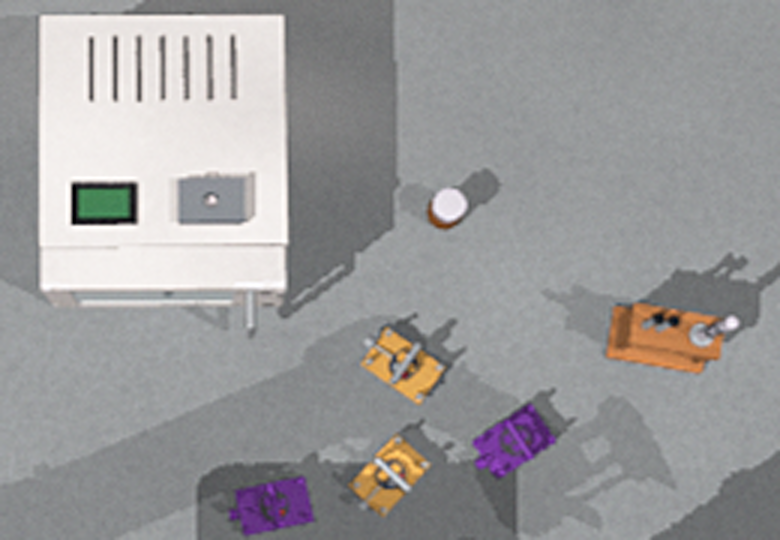

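View pics/s1.png

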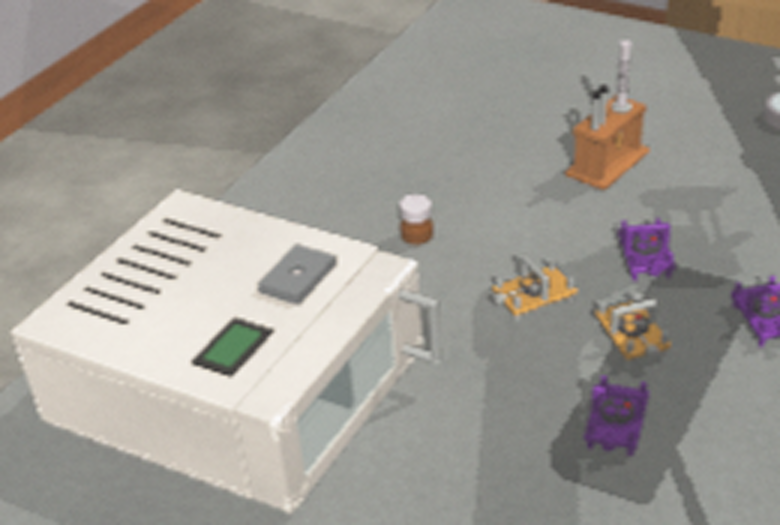

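Confirmed on the crops. The two brass carriers are at top crop (405,363) and (390,473). The three purple ones at (515,440), (272,505) and further right are decoys to be left alone. The door is almost shut, with its handle at crop (250,330). Next I'll fit the poses.

```bash
cat > fit.py <<'E'
from h import *
from scipy.optimize import least_squares
z=np.load("cams.npz");C={"t":dict(intrinsics=z["Kt"],pose=z["Tt"]),"s":dict(intrinsics=z["Ks"],pose=z["Ts"])}
off={"t":(230,70),"s":(160,90)}
def full(c,p): return np.array(p)/3.+off[c]
def tri(pt,ps):
    A=[];b=[]
    for c,p in(("t",pt),("s",ps)):
        o,d=ray(C[c],full(c,p));d/=np.linalg.norm(d);M=np.eye(3)-np.outer(d,d);A.append(M);b.append(M@o)
    return np.linalg.lstsq(np.vstack(A),np.hstack(b),rcond=None)[0]
E
python3 - <<'E'
from fit import *
obs=[("t",(38,14),(.25,.13,.13)),("t",(285,14),(.25,-.13,.13)),("t",(40,245),(0,.13,.13)),("t",(287,245),(0,-.13,.13)),
("s",(14,332),(.25,.13,.13)),("s",(178,190),(.25,-.13,.13)),("s",(378,246),(0,-.13,.13)),("s",(243,413),(0,.13,.13))]
def W(p,q):
    c,s=np.cos(p[2]),np.sin(p[2]);return np.array([p[0]+c*q[0]-s*q[1],p[1]+s*q[0]+c*q[1],q[2]])
f=lambda p:np.hstack([(proj(C[c],W(p,q))-full(c,u)) for c,u,q in obs])
r=least_squares(f,[.65,.1,0]);print("chamber",r.x.round(4),"res",f(r.x).round(1))
print("button",tri((211,199),(297,271)).round(4))
print("handle top-ish",tri((247,293),(403,297)).round(4),"handle pts",[onz(C['t'],full('t',u),h)[:2].round(4) for u,h in(((250,330),.04),((248,297),.112))],[onz(C['s'],full('s',u),h)[:2].round(4) for u,h in(((436,301),.112),((434,358),.04))])
print("styl top",onz(C['t'],full('t',(734,321)),.16),onz(C['s'],full('s',(625,42)),.16))
print("flange",onz(C['t'],full('t',(702,334)),.072),onz(C['s'],full('s',(622,106)),.072))
for n,u in dict(C1a=(392,383),C1b=(420,345),C2a=(374,464),C2b=(407,489)).items(): print(n,onz(C['t'],full('t',u),.048)[:2].round(4))
for n,u in dict(C1=(532,268),C2=(634,308)).items(): print(n,onz(C['s'],full('s',u),.048)[:2].round(4))
E
```

```text
chamber [0.6453 0.1004 0.0082] res [ 0.5  1.4 -0.1  0.2  0.3  1.8  1.2  0.3 -1.1  0.3 -0.5 -0.3  0.7  0.
 -2.6 -1. ]
button [0.6932 0.0524 0.1412]
handle top-ish [0.5984 0.0158 0.1139] handle pts [array([0.5717, 0.0127]), array([0.596 , 0.0154])] [array([0.5657, 0.0054]), array([0.5688, 0.0103])]
styl top [ 0.55731636 -0.47904034  0.16      ] [ 0.55739985 -0.48099651  0.16      ]
flange [ 0.55691408 -0.4778219   0.072     ] [ 0.55584454 -0.48102333  0.072     ]
C1a [ 0.51  -0.142]
C1b [ 0.5517 -0.174 ]
C2a [ 0.4216 -0.1202]
C2b [ 0.3939 -0.1555]
C1 [ 0.5352 -0.1577]
C2 [ 0.41   -0.1397]
```

```bash
python3 -m jog '[[[3.2,-2.5,0,0,0,0,6],[3.2,-2.5,0,0,0,0,6],[3.2,-2.5,0,0,0,0,6],[3.2,-2.5,0,0,0,0,6],[3.2,-2.5,0,0,0,0,6],[3.2,-2.5,0,0,0,0,6],[3.2,-2.5,0,0,0,0,6],[3.2,-2.5,0,0,0,0,6],[3.2,-2.5,0,0,0,0,6],[3.2,-2.5,0,0,0,0,6],[3.2,-2.5,0,0,0,0,6],[3.2,-2.5,0,0,0,0,6]]]' 30
python3 -m jog '[[[3.2,-2.6,0,0,0,-8.5,6],[0,0,0,0,0,-8.5,6],[0,0,0,0,0,-8.5,6],[0,0,0,0,0,-8.5,6],[0,0,0,0,0,-8.5,6],[0,0,0,0,0,-8.5,6],[0,0,0,0,0,-8.5,6],[0,0,0,0,0,-8.5,6],[0,0,0,0,0,-8.5,6],[0,0,0,0,0,-8.5,6],[0,0,0,0,0,-8.5,6],[0,0,0,0,0,-8.5,6]]]'
python3 -m jog '[[[0,0,0,0,0,-8.5,6],[0,0,0,0,0,-8.5,6],[0,0,0,0,0,-8.5,6],[0,0,0,0,0,-8.5,6],[0,0,0,0,0,-8.5,6],[0,0,0,0,0,-8.5,6],[0,0,0,0,0,0,6]]]'
python3 -c "from h import *;st()"
```

```text
time: 2.7
position: [0.5008, -0.1388, 0.2449]
tool_rot: [3.056, 0.725, 0.001]
ft_force: [0.8, -0.3, -0.0]
grip_width: 0.69
time: 3.9
position: [0.5172, -0.1027, 0.2447]
tool_rot: [1.351, 2.836, -0.0]
ft_force: [-0.3, -0.6, -0.6]
grip_width: 0.688
time: 4.6
position: [0.5172, -0.1027, 0.2447]
tool_rot: [0.008, 3.141, -0.0]
ft_force: [-0.2, -1.0, 0.4]
grip_width: 0.69
t 4.6 p [ 0.5172 -0.1027  0.2447] 
 [[-1.     0.005  0.   ]
 [ 0.005  1.    -0.   ]
 [-0.    -0.    -1.   ]] F [-0.2 -1.   0.4] w 60.0 q [ 0.71  0.09 -0.6   1.74  0.05  1.33  1.67]
```

```bash
python3 -m jog '[[[-1.63,3.8,0,0,0,0,6],[-1.63,3.8,0,0,0,0,6],[-1.63,3.82,0,0,0,0,6],[0,0,3,0,0,0,6],[0,0,3,0,0,0,6],[0,0,3,0,0,0,6],[0,0,3,0,0,0,6],[0,0,2,0,0,0,6],[0,0,1,0,0,0,6],[0,0,0,0,0,0,6]]]' 
python3 - <<'E'
from h import *
st();a=shot("top");b=shot("side")
A=cv2.resize(a["frame"][110:230,230:380,::-1],(600,480));B=cv2.resize(b["frame"][120:240,220:370,::-1],(600,480))
cv2.imwrite("pics/h2.png",cv2.resize(np.hstack([A,B]),(800,320)))
E
```

```text
time: 5.6
position: [0.5658, 0.0111, 0.0933]
tool_rot: [-0.012, -3.139, -0.0]
ft_force: [0.2, 0.5, -0.1]
grip_width: 0.686
t 5.6 p [0.5658 0.0111 0.0933] 
 [[-1.     0.007 -0.003]
 [ 0.007  1.     0.   ]
 [ 0.003  0.    -1.   ]] F [ 0.2  0.5 -0.1] w 59.7 q [ 0.5   0.34 -0.66  1.81  0.24  1.07  1.32]
```

View pics/h2.png

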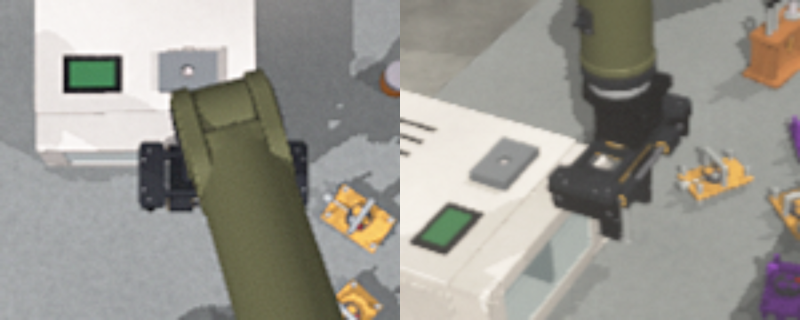

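The gripper stands over the handle, with no contact forces. Closing the jaws now.

```bash
python3 -m jog '[[[0,0,0,0,0,0,4],[0,0,0,0,0,0,2],[0,0,0,0,0,0,0.6],[0,0,0,0,0,0,0.6],[0,0,0,0,0,0,0.6],[0,0,0,0,0,0,0.6],[0,0,0,0,0,0,0.6],[0,0,0,0,0,0,0.6]]]' 15
python3 -c "from h import *;st()"
```

```text
time: 6.5
position: [0.5666, 0.0108, 0.0945]
tool_rot: [-0.009, -3.141, 0.001]
ft_force: [-1.0, -0.5, -0.6]
grip_width: 0.106
t 6.5 p [0.5666 0.0108 0.0945] 
 [[-1.     0.006 -0.   ]
 [ 0.006  1.    -0.001]
 [ 0.    -0.001 -1.   ]] F [-1.  -0.5 -0.6] w 9.2 q [ 0.5   0.34 -0.66  1.81  0.24  1.07  1.32]
```

```bash
python3 -m jog '[[[1.51,0.6,0,0,0,4,0.6],[1.51,0.6,0,0,0,4,0.6],[1.51,0.6,0,0,0,4,0.6],[1.51,0.6,0,0,0,4,0.6],[1.51,0.6,0,0,0,4,0.6]]]'
python3 - <<'E'
from h import *
st()
E
```

```text
time: 7.0
position: [0.4967, 0.0526, 0.0945]
tool_rot: [0.558, 3.09, 0.002]
ft_force: [3.2, 2.6, -3.9]
grip_width: 0.11
t 7.0 p [0.4967 0.0526 0.0945] 
 [[-0.937  0.35   0.002]
 [ 0.35   0.937  0.001]
 [-0.001  0.002 -1.   ]] F [ 3.2  2.6 -3.9] w 9.5 q [ 0.46  0.19 -0.66  1.97  0.13  1.02  0.95]
```

```bash
python3 -m jog '[[[1.51,0.6,0,0,0,4,0.6],[1.51,0.6,0,0,0,4,0.6],[1.51,0.6,0,0,0,4,0.6],[1.51,0.6,0,0,0,4,0.6],[1.51,0.6,0,0,0,4,0.6],[1.51,0.6,0,0,0,4,0.6],[1.51,0.6,0,0,0,4,0.6],[1.51,0.6,0,0,0,4,0.6],[1.51,0.6,0,0,0,4,0.6],[1.51,0.6,0,0,0,4,0.6]]]'
python3 -m jog '[[[1.51,0.6,0,0,0,4,0.6],[1.51,0.6,0,0,0,4,0.6],[1.51,0.6,0,0,0,4,0.6],[1.51,0.6,0,0,0,4,0.6],[1.51,0.6,0,0,0,4,0.6],[1.51,0.6,0,0,0,4,0.6],[1.51,0.6,0,0,0,4,0.6],[1.51,0.6,0,0,0,4,0.6],[1.51,0.6,0,0,0,4,0.6],[1.51,0.6,0,0,0,4,0.6],[1.51,0.6,0,0,0,4,0.6],[0,0,0,0,0,0,0.6]]]'
python3 - <<'E'
from h import *
st()
E
```

```text
time: 8.0
position: [0.4197, 0.1905, 0.0946]
tool_rot: [1.58, 2.71, 0.008]
ft_force: [12.4, 1.3, -13.2]
grip_width: 0.111
time: 9.2
position: [0.4571, 0.3595, 0.0945]
tool_rot: [2.481, 1.922, 0.005]
ft_force: [5.9, -4.3, -0.3]
grip_width: 0.106
t 9.2 p [0.4571 0.3595 0.0945] 
 [[ 0.25   0.968  0.004]
 [ 0.968 -0.25  -0.001]
 [ 0.     0.004 -1.   ]] F [ 5.9 -4.3 -0.3] w 9.2 q [-0.13  0.38 -0.69  1.78  0.27  1.08 -1.17]
```

```bash
python3 -m jog '[[[0,0,0,0,0,0,3],[0,0,0,0,0,0,4],[0,0,0,0,0,0,4],[0,0,-2,0,0,0,4],[0,0,-4,0,0,0,4],[0,0,-5,0,0,0,4],[0,0,-4.5,0,0,-8,4],[0,0,0,0,0,-8,4],[0,0,0,0,0,-8,4],[0,0,0,0,0,-8,4],[0,0,0,0,0,-8,4],[0,0,0,0,0,-8,4]]]'
python3 -m jog '[[[0,0,0,0,0,-8,4],[0,0,0,0,0,-8,4],[0,0,0,0,0,-8,4],[0,0,0,0,0,-8,4],[0,0,0,0,0,-8,4],[0,0,0,0,0,-8,4],[0,0,0,0,0,-8,4],[0,0,0,0,0,0,4]]]'
python3 - <<'E'
from h import *
st();save(shot("side"),"s3.png",(90,290,160,410),3)
print(pts("tray_tab","side"),[onz(imaging.get_image("side"),p,.084) for p,c in pts("tray_tab","side")[:1]])
im=shot("top");print([(p,c,onz(im,p,.084)) for p,c in pts("tray_tab","top")])
E
```

```text
time: 10.4
position: [0.4524, 0.3605, 0.2495]
tool_rot: [-1.473, -2.775, 0.0]
ft_force: [-0.5, 0.2, 0.2]
grip_width: 0.461
time: 11.2
position: [0.4525, 0.3604, 0.2494]
tool_rot: [-0.006, -3.141, -0.0]
ft_force: [-0.4, -0.0, -0.4]
grip_width: 0.461
t 11.2 p [0.4525 0.3604 0.2494] 
 [[-1.     0.004 -0.001]
 [ 0.004  1.     0.   ]
 [ 0.001  0.    -1.   ]] F [-0.4 -0.  -0.4] w 40.1 q [ 0.11  0.3  -1.    1.6   0.26  1.38  0.65]
[] []
[(array([287.616, 164.2  ]), 0.63, array([0.6174638 , 0.09556167, 0.084     ]))]
```

View pics/s3.png

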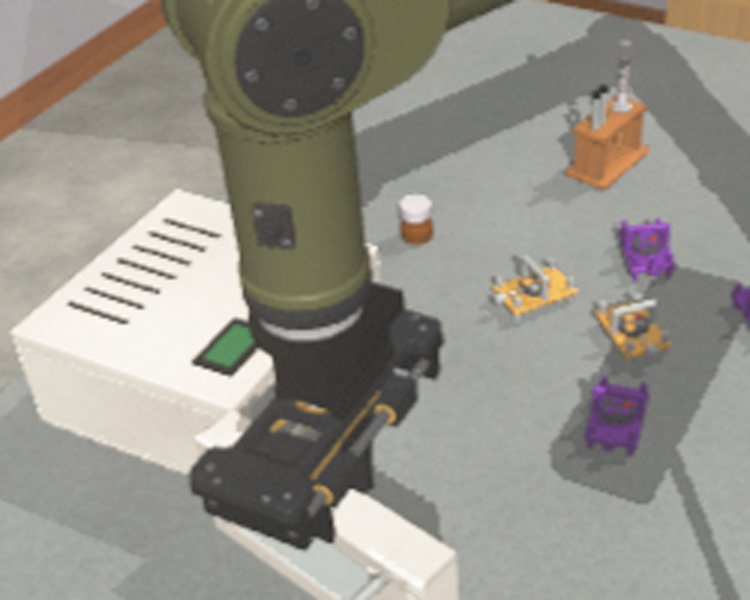

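The picture shows the door wide open at about 105°, with nothing else disturbed. Next is the tray tab.

```bash
python3 -m jog '[[[-2.8,-4.35,0,0,0,0,4],[-2.8,-4.35,0,0,0,0,4],[-2.8,-4.35,0,0,0,0,4],[-2.8,-4.35,0,0,0,0,4],[-2.8,-4.35,0,0,0,0,4],[-2.8,-4.35,0,0,0,0,4],[0,0,0,0,-7.5,0,4],[0,0,0,0,-7.5,0,4],[0,0,0,0,0,0,4]]]'
python3 -m jog '[[[0.78,0,2.9,0,0,0,4],[0.78,0,2.9,0,0,0,4],[0.78,0,2.9,0,0,0,4],[0.78,0,2.9,0,0,0,4]]]'
python3 - <<'E'
from h import *
st();save(shot("side"),"s4.png",(110,260,210,380),4)
E
```

```text
time: 12.35
position: [0.6098, 0.1073, 0.2469]
tool_rot: [0.007, 2.883, -0.006]
ft_force: [-0.6, -0.3, 0.7]
grip_width: 0.462
time: 12.75
position: [0.6152, 0.1071, 0.1294]
tool_rot: [0.01, 2.88, -0.002]
ft_force: [1.2, -1.0, -0.3]
grip_width: 0.46
t 12.75 p [0.6152 0.1071 0.1294] 
 [[-0.966  0.007  0.259]
 [ 0.006  1.    -0.002]
 [-0.259 -0.    -0.966]] F [ 1.2 -1.  -0.3] w 40.1 q [ 0.51  0.29 -0.86  1.86  0.39  0.87  1.04]
```

View pics/s4.png

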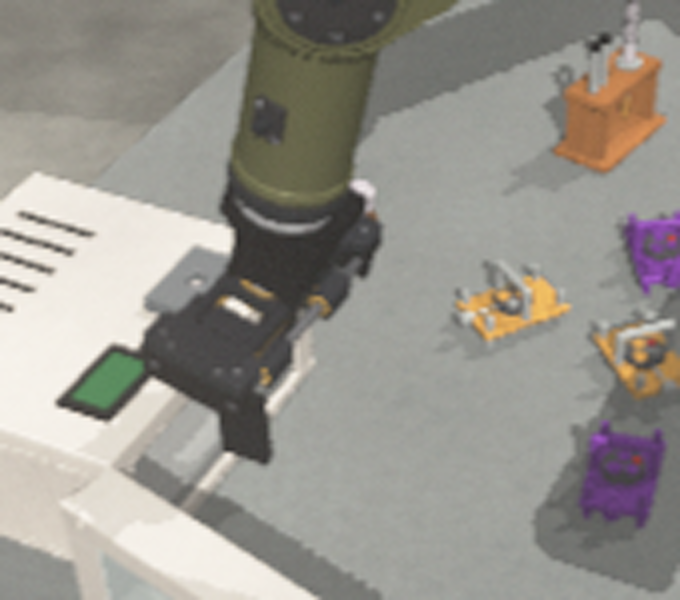

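The gripper is over the tab and clear of the roof. I'll lower it, shifted 7 mm to -y, and close.

```bash
python3 -m jog '[[[0,-0.75,0,0,0,0,4],[0.29,0,2.04,0,0,0,4],[0.29,0,2.04,0,0,0,4],[0,0,0,0,0,0,4],[0,0,0,0,0,0,2],[0,0,0,0,0,0,0.6],[0,0,0,0,0,0,0.6],[0,0,0,0,0,0,0.6],[0,0,0,0,0,0,0.6],[0,0,0,0,0,0,0.6],[0,0,0,0,0,0,0.6]]]' 25
python3 - <<'E'
from h import *
st()
E
```

```text
time: 13.9
position: [0.6194, 0.1003, 0.0892]
tool_rot: [0.007, 2.879, -0.0]
ft_force: [-0.5, 1.6, 5.6]
grip_width: 0.117
t 13.9 p [0.6194 0.1003 0.0892] 
 [[-0.966  0.004  0.26 ]
 [ 0.004  1.    -0.001]
 [-0.26   0.    -0.966]] F [-0.5  1.6  5.6] w 10.1 q [ 0.48  0.34 -0.82  1.89  0.46  0.8   1.  ]
```

```bash
python3 -m jog '[[[1.5,-0.01,-0.4,0,0,0,0.6],[1.5,-0.01,-0.4,0,0,0,0.6],[1.5,-0.01,-0.4,0,0,0,0.6],[1.5,-0.01,-0.4,0,0,0,0.6],[1.5,-0.01,-0.4,0,0,0,0.6],[1.5,-0.01,-0.4,0,0,0,0.6],[1.5,-0.01,-0.4,0,0,0,0.6],[1.5,-0.01,-0.4,0,0,0,0.6],[1.5,-0.01,-0.4,0,0,0,0.6],[1.5,-0.01,-0.4,0,0,0,0.6],[0,0,0,0,0,0,0.6]]]'
python3 - <<'E'
from h import *
st()
E
```

```text
time: 15.0
position: [0.4639, 0.0999, 0.0892]
tool_rot: [0.007, 2.877, -0.002]
ft_force: [-1.2, 3.3, 5.0]
grip_width: 0.111
t 15.0 p [0.4639 0.0999 0.0892] 
 [[-0.965  0.005  0.262]
 [ 0.004  1.    -0.002]
 [-0.262 -0.001 -0.965]] F [-1.2  3.3  5. ] w 9.6 q [ 0.65 -0.08 -0.94  2.23  0.02  0.71  1.26]
```

```bash
python3 -m jog '[[[0,0,0,0,0,0,3],[0,0,0,0,0,0,4],[0,0,0,0,0,0,4],[-0.78,0,-2.9,0,0,0,4],[-1.3,0,-4.8,0,0,0,4],[-1.3,0,-4.8,0,0,0,4],[-0.78,0,-2.9,0,7.5,0,4],[0,0,0,0,7.5,0,4],[0,0,0,0,0,0,4]]]'
cat > car.py <<'E'
from fit import *
def brass(im,lo=(12,110,90),hi=(26,255,255)):
    hsv=cv2.cvtColor(im["frame"],cv2.COLOR_RGB2HSV)
    m=cv2.inRange(hsv,lo,hi);m[:, :290]=0 if False else m[:, :290]
    m=cv2.morphologyEx(m,cv2.MORPH_CLOSE,np.ones((5,5)))
    n,l,s,c=cv2.connectedComponentsWithStats(m)
    out=[]
    for i in range(1,n):
        if 120<s[i,4]<900:
            r=cv2.minAreaRect(np.argwhere(l==i)[:,::-1].astype(np.float32))
            w=[onz(im,p,.017) for p in cv2.boxPoints(r)]
            ctr=onz(im,r[0],.017)[:2]
            e1=w[1]-w[0];e2=w[2]-w[1]
            L=[np.linalg.norm(e1),np.linalg.norm(e2)];e=e1 if L[0]<L[1] else e2
            out.append((s[i,4],np.round(r[0],1),ctr.round(4),np.round(L,3),round(np.degrees(np.arctan2(e[1],e[0]))%180,1)))
    return out
E
python3 - <<'E'
from car import *
st();a=shot("top");b=shot("side")
for o in brass(a):print("t",o)
for o in brass(b):print("s",o)
cv2.imwrite("pics/c5.png",cv2.resize(np.hstack([a["frame"][120:260,250:430],b["frame"][120:260,260:440]])[:,:,::-1],(800,311),interpolation=cv2.INTER_CUBIC))
E
```

```text
time: 15.9
position: [0.467, 0.0975, 0.2465]
tool_rot: [-0.014, -3.135, -0.01]
ft_force: [0.5, -1.3, -0.6]
grip_width: 0.46
t 15.9 p [0.467  0.0975 0.2465] 
 [[-1.     0.009 -0.006]
 [ 0.009  1.     0.007]
 [ 0.006  0.006 -1.   ]] F [ 0.5 -1.3 -0.6] w 40.1 q [ 0.65 -0.02 -0.88  1.83 -0.03  1.33  1.34]
t (np.int32(721), array([569.9, 207.2]), array([ 0.4725, -0.8538]), array([0.036, 0.354]), np.float64(93.1))
t (np.int32(607), array([451.5, 182.1]), array([ 0.5626, -0.4551]), array([0.066, 0.125]), np.float64(167.7))
t (np.int32(319), array([364. , 191.5]), array([ 0.5341, -0.1577]), array([0.052, 0.08 ]), np.float64(145.4))
t (np.int32(324), array([359.3, 227.8]), array([ 0.4125, -0.1387]), array([0.078, 0.052]), np.float64(43.9))
t (np.int32(155), array([156. , 243.5]), array([0.3695, 0.5341]), array([0.011, 0.15 ]), np.float64(110.2))
s (np.int32(383), array([559.,  25.]), array([-0.0532, -2.1735]), array([0.272, 0.24 ]), np.float64(90.6))
s (np.int32(482), array([362.9, 137.6]), array([ 0.5691, -0.4767]), array([0.214, 0.1  ]), np.float64(14.9))
s (np.int32(310), array([624.7, 147.7]), array([-0.3334, -0.8091]), array([0.097, 0.101]), np.float64(83.5))
s (np.int32(258), array([515.1, 151.4]), array([ 0.0275, -0.6189]), array([0.156, 0.047]), np.float64(166.3))
s (np.int32(720), array([598.3, 169.7]), array([-0.2439, -0.6185]), array([0.153, 0.109]), np.float64(177.6))
s (np.int32(194), array([337.6, 186.3]), array([ 0.5351, -0.1604]), array([0.094, 0.059]), np.float64(125.5))
s (np.int32(188), array([370.5, 199.5]), array([ 0.4118, -0.1425]), array([0.058, 0.097]), np.float64(69.5))
s (np.int32(142), array([269.9, 399. ]), array([0.3756, 0.5384]), array([0.008, 0.13 ]), np.float64(120.7))
```

View pics/c5.png

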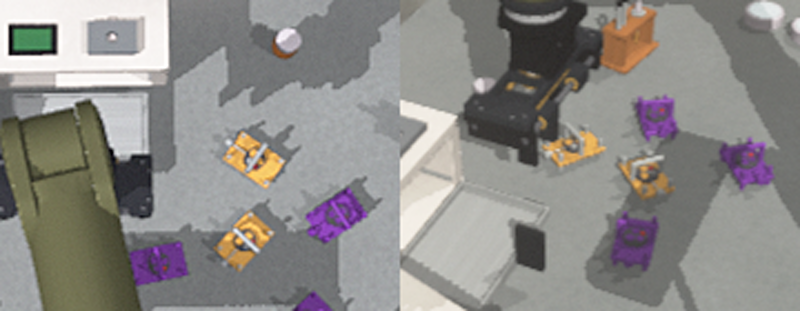

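The tray is right out. The brass carriers' plate sizes measure as they should (52x80). Going for C1.

```bash
python3 -m jog '[[[-1.16,-4.25,0,0,0,0,4],[-1.16,-4.25,0,0,0,0,4],[-1.16,-4.25,0,0,0,0,4],[-1.16,-4.25,0,0,0,0,4],[-1.16,-4.25,0,0,0,7.1,4],[-1.16,-4.25,0,0,0,7.1,4],[0,0,0,0,0,7.1,4],[0,0,0,0,0,7.1,4],[0,0,0,0,0,7.1,4],[0,0,3,0,0,0,4],[0,0,3,0,0,0,4],[0,0,0,0,0,0,4]]]'
python3 - <<'E'
from h import *
s=st();M=R.from_rotvec(s["tool_rot"]).as_matrix()
print("to C1 tool cm",(100*M.T@(np.array([.534,-.158,.054])-s["position"])).round(2))
E
```

```text
time: 17.2
position: [0.5233, -0.156, 0.1847]
tool_rot: [-0.963, -2.984, 0.002]
ft_force: [-0.3, -0.1, 0.5]
grip_width: 0.459
t 17.2 p [ 0.5233 -0.156   0.1847] 
 [[-0.811  0.584 -0.006]
 [ 0.584  0.811  0.001]
 [ 0.005 -0.003 -1.   ]] F [-0.3 -0.1  0.5] w 39.9 q [ 0.8   0.19 -0.62  1.77  0.12  1.23  1.09]
to C1 tool cm [-1.06  0.5  13.06]
```

```bash
python3 -m jog '[[[-1.06,0.5,3,0,0,0,4],[0,0,3,0,0,0,4],[0,0,3,0,0,0,4],[0,0,2,0,0,0,4],[0,0,1.4,0,0,0,4],[0,0,0.6,0,0,0,4],[0,0,0,0,0,0,4],[0,0,0,0,0,0,2],[0,0,0,0,0,0,0.4],[0,0,0,0,0,0,0.4],[0,0,0,0,0,0,0.4],[0,0,0,0,0,0,0.4]]]' 25
python3 -m jog '[[[0,0,0,0,0,0,0.4],[0,0,0,0,0,0,0.4],[0,0,0,0,0,0,0.4]]]'
python3 - <<'E'
from h import *
st()
E
```

```text
time: 18.4
position: [0.5383, -0.16, 0.0581]
tool_rot: [0.966, 2.989, -0.002]
ft_force: [-1.5, -1.6, 1.3]
grip_width: 0.105
time: 18.7
position: [0.5383, -0.16, 0.0581]
tool_rot: [0.967, 2.989, -0.002]
ft_force: [-1.6, -2.4, 3.7]
grip_width: 0.082
t 18.7 p [ 0.5383 -0.16    0.0581] 
 [[-0.811  0.585 -0.   ]
 [ 0.585  0.811 -0.001]
 [-0.    -0.001 -1.   ]] F [-1.6 -2.4  3.7] w 7.2 q [ 0.74  0.36 -0.58  1.86  0.24  0.99  1.  ]
```

```bash
python3 -m jog '[[[0,0,0,0,0,0,2],[0,0,0,0,0,0,2],[0,0,0,0,0,0,2],[0.4,0,0.4,0,0,0,2],[0,0,0,0,0,0,2],[0,0,0,0,0,0,0.4],[0,0,0,0,0,0,0.4],[0,0,0,0,0,0,0.4],[0,0,0,0,0,0,0.4],[0,0,0,0,0,0,0.4]]]' 30
python3 -m jog '[[[0,0,-1,0,0,0,0.4],[0,0,-3,0,0,0,0.4],[0,0,-4,0,0,0,0.4],[0,0,-4,0,0,0,0.4],[0,0,0,0,0,0,0.4]]]'
python3 - <<'E'
from h import *
st();b=shot("side");save(b,"c6.png",(110,230,270,400),5)
a=shot("top")
from car import brass
print([o for o in brass(a) if o[1][0]<420 and o[1][0]>300])
E
```

```text
time: 19.7
position: [0.5352, -0.1571, 0.0539]
tool_rot: [0.966, 2.989, -0.0]
ft_force: [-0.4, -0.6, -0.4]
grip_width: 0.081
time: 20.2
position: [0.5391, -0.1574, 0.1805]
tool_rot: [0.962, 2.979, -0.001]
ft_force: [1.2, -0.6, -1.4]
grip_width: 0.078
t 20.2 p [ 0.5391 -0.1574  0.1805] 
 [[-0.811  0.585  0.011]
 [ 0.585  0.811 -0.004]
 [-0.011  0.003 -1.   ]] F [ 1.2 -0.6 -1.4] w 6.8 q [ 0.79  0.22 -0.62  1.75  0.14  1.21  1.08]
[(np.int32(322), array([359.3, 227.8]), array([ 0.4125, -0.1387]), array([0.078, 0.052]), np.float64(43.9))]
```

View pics/c6.png

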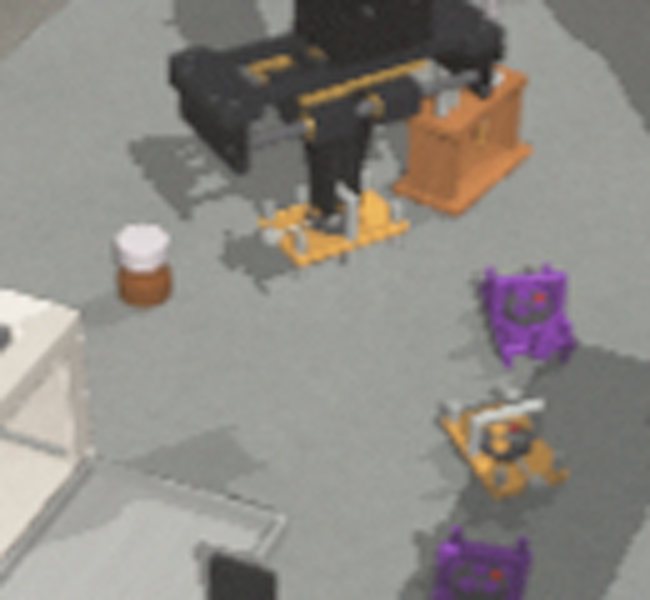

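The carrier hangs level in the jaws, and nothing else moved. Moving it over the tray.

```bash
python3 -m jog '[[[0,0,0,0,0,-7.25,0.4],[0,0,0,0,0,-7.25,0.4],[0,0,0,0,0,-7.25,0.4],[0,0,0,0,0,-7.25,0.4],[0,0,0,0,0,-7.25,0.4],[0.13,3.5,0,0,0,0,0.4],[0.13,3.5,0,0,0,0,0.4],[0.13,3.5,0,0,0,0,0.4],[0.13,3.5,0,0,0,0,0.4],[0.13,3.5,0,0,0,0,0.4],[0.13,3.5,0,0,0,0,0.4],[0,0,0,0,0,0,0.4]]]'
python3 - <<'E'
from h import *
s=st();M=R.from_rotvec(s["tool_rot"]).as_matrix()
print("to slot tool cm",(100*M.T@(np.array([.530,.053,.0865])-s["position"])).round(2))
a=shot("top");
from car import brass
print([o for o in brass(a) if 260<o[1][0]<420])
E
```

```text
time: 21.5
position: [0.5237, 0.0596, 0.1726]
tool_rot: [0.026, -3.139, -0.005]
ft_force: [0.2, 0.5, -2.4]
grip_width: 0.076
t 21.5 p [0.5237 0.0596 0.1726] 
 [[-1.    -0.017 -0.003]
 [-0.017  1.     0.003]
 [ 0.003  0.003 -1.   ]] F [ 0.2  0.5 -2.4] w 6.6 q [ 0.61  0.19 -0.84  1.82  0.15  1.2   1.31]
to slot tool cm [-0.64 -0.71  8.61]
[(np.int32(326), array([359.3, 227.8]), array([ 0.4125, -0.1387]), array([0.078, 0.052]), np.float64(43.9))]
```

```bash
python3 -m jog '[[[-0.3,-0.36,1,0,0,0,0.4],[-0.34,-0.35,2,0,0,0,0.4],[0,0,2,0,0,0,0.4],[0,0,1.5,0,0,0,0.4],[0,0,0,0,0,0,0.4]]]'
python3 - <<'E'
from h import *
s=st();M=R.from_rotvec(s["tool_rot"]).as_matrix()
print("to slot tool cm",(100*M.T@(np.array([.530,.053,.0865])-s["position"])).round(2))
E
```

```text
time: 22.05
position: [0.5301, 0.0443, 0.1056]
tool_rot: [0.009, -3.136, -0.0]
ft_force: [0.7, -0.2, -1.5]
grip_width: 0.082
t 22.05 p [0.5301 0.0443 0.1056] 
 [[-1.    -0.006 -0.006]
 [-0.006  1.     0.   ]
 [ 0.006  0.    -1.   ]] F [ 0.7 -0.2 -1.5] w 7.1 q [ 0.58  0.28 -0.81  1.88  0.23  1.08  1.26]
to slot tool cm [-0.    0.87  1.91]
```

```bash
python3 -m jog '[[[0,0.87,0,0,0,0,0.4],[0,0,0,0,0,0,0.4],[0,0,0,0,0,0,0.4]]]'
python3 - <<'E'
from h import *
s=st();M=R.from_rotvec(s["tool_rot"]).as_matrix()
print("to slot tool cm",(100*M.T@(np.array([.530,.053,.0865])-s["position"])).round(2))
E
```

```text
time: 22.35
position: [0.5329, 0.0554, 0.1099]
tool_rot: [-0.014, 3.14, -0.0]
ft_force: [-0.4, -0.2, -1.8]
grip_width: 0.077
t 22.35 p [0.5329 0.0554 0.1099] 
 [[-1.    -0.009  0.002]
 [-0.009  1.    -0.   ]
 [-0.002 -0.    -1.   ]] F [-0.4 -0.2 -1.8] w 6.7 q [ 0.57  0.28 -0.81  1.87  0.23  1.08  1.24]
to slot tool cm [ 0.3  -0.23  2.34]
```

```bash
python3 -m jog '[[[0.3,-0.2,0.7,0,0,0,0.4],[0,0,0.7,0,0,0,0.4],[0,0,0.6,0,0,0,0.4],[0,0,0,0,0,0,0.4],[0,0,0,0,0,0,0.4]]]'
python3 - <<'E'
from h import *
s=st();M=R.from_rotvec(s["tool_rot"]).as_matrix()
print("to slot tool cm",(100*M.T@(np.array([.530,.053,.0865])-s["position"])).round(2))
E
```

```text
time: 22.85
position: [0.5291, 0.0526, 0.0885]
tool_rot: [0.012, -3.141, -0.0]
ft_force: [-0.5, 0.6, -2.4]
grip_width: 0.079
t 22.85 p [0.5291 0.0526 0.0885] 
 [[-1.    -0.008 -0.001]
 [-0.008  1.     0.   ]
 [ 0.001  0.    -1.   ]] F [-0.5  0.6 -2.4] w 6.9 q [ 0.56  0.3  -0.8   1.9   0.25  1.04  1.23]
to slot tool cm [-0.09  0.04  0.2 ]
```

Down about 2 mm more, release, rise.

```bash
python3 -m jog '[[[0,0,0.25,0,0,0,0.4],[0,0,0,0,0,0,0.4]]]'
python3 -m jog '[[[0,0,0,0,0,0,1.2],[0,0,0,0,0,0,2.5],[0,0,0,0,0,0,3],[0,0,-2,0,0,0,3],[0,0,-4,0,0,0,3],[0,0,-5,0,0,0,3],[0,0,-5,0,0,0,4],[0,0,0,0,0,0,4]]]'
python3 - <<'E'
from h import *
st()
from car import *
a=shot("top");print([o for o in brass(a) if 260<o[1][0]<420]);b=shot("side");print([o for o in brass(b) if 230<o[1][0]<400])
E
```

```text
time: 23.05
position: [0.5292, 0.0526, 0.0862]
tool_rot: [0.012, -3.141, 0.0]
ft_force: [0.1, 0.5, -1.1]
grip_width: 0.077
time: 23.85
position: [0.5332, 0.0538, 0.2538]
tool_rot: [-0.012, 3.129, -0.001]
ft_force: [-0.2, 0.9, -0.2]
grip_width: 0.427
t 23.85 p [0.5332 0.0538 0.2538] 
 [[-1.    -0.008  0.013]
 [-0.008  1.    -0.001]
 [-0.013 -0.001 -1.   ]] F [-0.2  0.9 -0.2] w 37.2 q [ 0.64  0.13 -0.85  1.71  0.1   1.34  1.35]
[(np.int32(323), array([359.3, 227.8]), array([ 0.4125, -0.1387]), array([0.078, 0.052]), np.float64(43.9))]
[(np.int32(144), array([341.3,  88. ]), array([ 0.8188, -0.8378]), array([0.036, 0.232]), np.float64(111.0)), (np.int32(473), array([362.9, 137.5]), array([ 0.5695, -0.4771]), array([0.215, 0.102]), np.float64(8.3)), (np.int32(163), array([371.9, 201.9]), array([ 0.4036, -0.1335]), array([0.055, 0.07 ]), np.float64(66.2)), (np.int32(192), array([309.1, 219.7]), array([0.5474, 0.0242]), array([0.098, 0.059]), np.float64(157.3)), (np.int32(141), array([269.9, 399. ]), array([0.3756, 0.5384]), array([0.008, 0.13 ]), np.float64(120.7))]
```

```bash
python3 -m jog '[[[0,0,0,0,0,8.34,4],[0,0,0,0,0,8.34,4],[0,0,0,0,0,8.34,4],[0,0,0,0,0,8.34,4],[0,0,0,0,0,8.34,4],[0,0,0,0,0,8.34,4],[0,0,0,0,0,8.34,4],[0,0,0,0,0,8.34,4]]]'
python3 -m jog '[[[0,0,0,0,0,8.34,4],[0,0,0,0,0,8.34,4],[0,0,0,0,0,8.34,4],[0,0,0,0,0,8.34,4],[0,0,0,0,0,8.34,4],[0,0,0,0,0,8.34,4],[0,0,0,0,0,8.34,4],[0,0,0,0,0,8.34,4]]]'
python3 -m jog '[[[-3.74,0.71,0,0,0,0,4],[-3.74,0.71,0,0,0,0,4],[-3.74,0.71,0,0,0,0,4],[-3.74,0.71,0,0,0,0,4],[-3.74,0.71,0,0,0,0,4],[-3.74,0.71,0,0,0,0,4],[0,0,4,0,0,0,4],[0,0,4,0,0,0,4],[0,0,0,0,0,0,4],[0,0,0,0,0,0,4]]]'
cat > to.py <<'E'
import sys
from h import *
def to(p):
    s=st();M=R.from_rotvec(s["tool_rot"]).as_matrix()
    print("to go, tool cm",(100*M.T@(np.array(p)-s["position"])).round(2),"yaw of y",round(np.degrees(np.arctan2(M[1,1],M[0,1])),1))
if __name__=="__main__": to([float(v) for v in sys.argv[1:4]])
E
python3 to.py .411 -.139 .053
```

```text
time: 24.75
position: [0.5282, 0.0525, 0.2443]
tool_rot: [-1.724, -2.623, 0.003]
ft_force: [0.6, 0.6, 0.7]
grip_width: 0.461
time: 25.55
position: [0.5282, 0.0524, 0.2442]
tool_rot: [-2.883, -1.244, 0.005]
ft_force: [-0.2, 0.3, -0.7]
grip_width: 0.461
time: 26.55
position: [0.4065, -0.1401, 0.1656]
tool_rot: [-2.879, -1.252, 0.003]
ft_force: [0.5, -0.3, 1.4]
grip_width: 0.46
t 26.55 p [ 0.4065 -0.1401  0.1656] 
 [[ 0.682  0.732 -0.003]
 [ 0.732 -0.682  0.001]
 [-0.001 -0.003 -1.   ]] F [ 0.5 -0.3  1.4] w 40.0 q [ 0.74 -0.08 -0.45  2.05 -0.04  1.17 -0.44]
to go, tool cm [ 0.39  0.29 11.26] yaw of y -43.0
```

```bash
python3 -m jog '[[[0.39,0.25,3,0,0,0,4],[0,0,3,0,0,0,4],[0,0,2.5,0,0,0,4],[0,0,1.5,0,0,0,4],[0,0,0,0,0,0,4],[0,0,0,0,0,0,4]]]'; python3 to.py .411 -.139 .053
python3 - <<'E'
from h import *
save(shot("side"),"c7.png",(150,240,320,430),6)
E
```

```text
time: 27.15
position: [0.4133, -0.1397, 0.0679]
tool_rot: [2.879, 1.253, 0.003]
ft_force: [-0.7, 0.2, -0.0]
grip_width: 0.457
t 27.15 p [ 0.4133 -0.1397  0.0679] 
 [[ 0.682  0.732  0.002]
 [ 0.732 -0.682 -0.001]
 [ 0.001  0.002 -1.   ]] F [-0.7  0.2 -0. ] w 39.7 q [ 0.72  0.06 -0.46  2.14  0.04  0.94 -0.51]
to go, tool cm [-0.11 -0.22  1.49] yaw of y -43.0
```

View pics/c7.png

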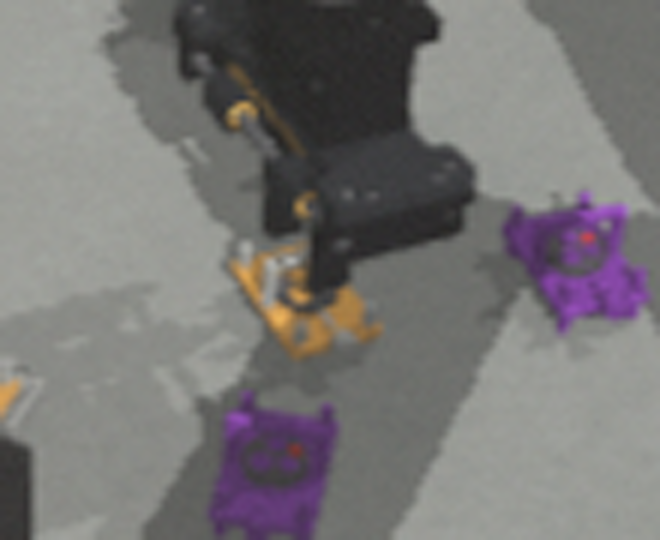

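The jaws straddle C2's bar, and the purple ones are clear. Lower and grip.

```bash
python3 -m jog '[[[-0.1,-0.15,0.8,0,0,0,4],[0,0,0.6,0,0,0,4],[0,0,0,0,0,0,4],[0,0,0,0,0,0,2],[0,0,0,0,0,0,0.4],[0,0,0,0,0,0,0.4],[0,0,0,0,0,0,0.4],[0,0,0,0,0,0,0.4],[0,0,0,0,0,0,0.4],[0,0,0,0,0,0,0.4]]]' 30; python3 to.py .411 -.139 .053
```

```text
time: 28.2
position: [0.4105, -0.1394, 0.0526]
tool_rot: [2.88, 1.252, 0.001]
ft_force: [1.7, -0.2, -0.0]
grip_width: 0.076
t 28.2 p [ 0.4105 -0.1394  0.0526] 
 [[ 0.682  0.731  0.001]
 [ 0.731 -0.682 -0.001]
 [ 0.     0.001 -1.   ]] F [ 1.7 -0.2 -0. ] w 6.6 q [ 0.72  0.08 -0.46  2.16  0.05  0.91 -0.52]
to go, tool cm [ 0.06  0.01 -0.04] yaw of y -43.0
```

```bash
python3 -m jog '[[[0,0,-1,0,0,0,0.4],[0,0,-3,0,0,0,0.4],[0,0,-5,0,0,0,0.4],[0,0,-4.8,0,0,0,0.4],[0,0,0,0,0,7.75,0.4],[0,0,0,0,0,7.75,0.4],[0,0,0,0,0,7.75,0.4],[0,0,0,0,0,7.75,0.4],[0,0,0,0,0,7.75,0.4],[0,0,0,0,0,7.75,0.4]]]'
python3 -m jog '[[[1.5,-3.56,0,0,0,0,0.4],[1.5,-3.56,0,0,0,0,0.4],[1.5,-3.56,0,0,0,0,0.4],[1.5,-3.56,0,0,0,0,0.4],[1.5,-3.56,0,0,0,0,0.4],[1.5,-3.56,0,0,0,0,0.4],[1.5,-3.56,0,0,0,0,0.4],[1.45,-3.56,0,0,0,0,0.4],[0,0,0,0,0,0,0.4],[0,0,0,0,0,0,0.4]]]'; python3 to.py .530 .146 .0855
```

```text
time: 29.2
position: [0.4092, -0.1385, 0.1903]
tool_rot: [-3.141, -0.006, 0.002]
ft_force: [0.4, -0.5, -2.2]
grip_width: 0.083
time: 30.2
position: [0.5261, 0.1477, 0.1899]
tool_rot: [-3.142, -0.018, 0.004]
ft_force: [-0.1, -1.0, -2.9]
grip_width: 0.072
t 30.2 p [0.5261 0.1477 0.1899] 
 [[ 1.     0.011 -0.002]
 [ 0.011 -1.    -0.   ]
 [-0.002 -0.    -1.   ]] F [-0.1 -1.  -2.9] w 6.3 q [ 0.41  0.22 -0.82  1.76  0.17  1.24 -2.01]
to go, tool cm [ 0.41  0.18 10.44] yaw of y -89.3
```

```bash
python3 -m jog '[[[0.4,0.18,3,0,0,0,0.4],[0,0,3,0,0,0,0.4],[0,0,2,0,0,0,0.4],[0,0,0,0,0,0,0.4],[0,0,0,0,0,0,0.4]]]'; python3 to.py .530 .146 .0855
```

```text
time: 30.7
position: [0.531, 0.1438, 0.1107]
tool_rot: [3.141, 0.011, -0.001]
ft_force: [1.1, 0.2, -1.7]
grip_width: 0.077
t 30.7 p [0.531  0.1438 0.1107] 
 [[ 1.     0.007 -0.001]
 [ 0.007 -1.    -0.001]
 [-0.001  0.001 -1.   ]] F [ 1.1  0.2 -1.7] w 6.7 q [ 0.38  0.31 -0.79  1.84  0.25  1.1  -2.07]
to go, tool cm [-0.09 -0.23  2.52] yaw of y -89.6
```

```bash
python3 -m jog '[[[-0.05,-0.15,0.8,0,0,0,0.4],[0,0,0.8,0,0,0,0.4],[0,0,0.6,0,0,0,0.4],[0,0,0,0,0,0,0.4],[0,0,0,0,0,0,0.4]]]'; python3 to.py .530 .146 .0855
```

```text
time: 31.2
position: [0.5305, 0.1465, 0.0882]
tool_rot: [3.142, 0.014, -0.0]
ft_force: [-0.3, -0.2, -2.4]
grip_width: 0.078
t 31.2 p [0.5305 0.1465 0.0882] 
 [[ 1.     0.009 -0.   ]
 [ 0.009 -1.    -0.   ]
 [-0.     0.    -1.   ]] F [-0.3 -0.2 -2.4] w 6.8 q [ 0.36  0.34 -0.78  1.85  0.27  1.06 -2.09]
to go, tool cm [-0.05  0.05  0.27] yaw of y -89.5
```

```bash
python3 -m jog '[[[0,0,0.3,0,0,0,0.4],[0,0,0,0,0,0,0.4],[0,0,0,0,0,0,0.4],[0,0,0,0,0,0,1.2],[0,0,0,0,0,0,2.5],[0,0,0,0,0,0,2.5],[0,0,-2,0,0,0,2.5],[0,0,-4,0,0,0,2.5],[0,0,-5,0,0,0,2.5],[0,-4,-5,0,0,0,4],[0,-5,0,0,0,0,4],[0,-5,0,0,0,0,4]]]'
python3 - <<'E'
from h import *
st();a=shot("top");b=shot("side")
cv2.imwrite("pics/c8.png",cv2.resize(np.hstack([a["frame"][140:260,230:400],b["frame"][160:280,220:390]])[:,:,::-1],(800,282),interpolation=cv2.INTER_CUBIC))
from car import brass
print([o for o in brass(a) if 260<o[1][0]<420])
E
```

```text
time: 32.4
position: [0.5311, 0.2785, 0.2369]
tool_rot: [-3.141, -0.008, -0.008]
ft_force: [1.1, -0.6, -0.5]
grip_width: 0.428
t 32.4 p [0.5311 0.2785 0.2369] 
 [[ 1.     0.005  0.005]
 [ 0.005 -1.     0.001]
 [ 0.005 -0.001 -1.   ]] F [ 1.1 -0.6 -0.5] w 37.2 q [ 0.18  0.33 -0.87  1.57  0.26  1.36 -2.28]
[(np.int32(743), array([286. , 192.5]), array([0.5338, 0.1047]), array([0.175, 0.051]), np.float64(179.2))]
```

View pics/c8.png

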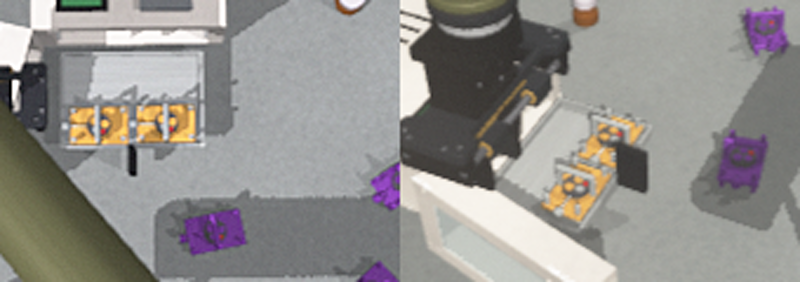

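The picture shows both carriers flat in the front row of the tray, side by side inside the rim. Back to the tab to push the tray home.

```bash
python3 -m jog '[[[-1.34,3.57,0,0,0,0,4],[-1.34,3.57,0,0,0,0,4],[-1.34,3.57,0,0,0,0,4],[-1.34,3.57,0,0,0,0,4],[-1.34,3.57,0,0,0,0,4],[0,0,0,0,7.5,0,4],[0,0,0,0,7.5,0,4],[-0.78,0,2.9,0,0,0,4],[-0.78,0,2.9,0,0,0,4],[-0.78,0,2.9,0,0,0,4],[0,0,0,0,0,0,4],[0,0,0,0,0,0,4]]]'; python3 to.py .464 .0999 .089
```

```text
time: 33.7
position: [0.464, 0.0987, 0.1448]
tool_rot: [-3.113, -0.014, -0.41]
ft_force: [0.3, -0.3, 0.6]
grip_width: 0.46
t 33.7 p [0.464  0.0987 0.1448] 
 [[ 0.966  0.009  0.259]
 [ 0.009 -1.     0.002]
 [ 0.259 -0.    -0.966]] F [ 0.3 -0.3  0.6] w 40.0 q [ 0.59 -0.19 -0.83  2.17 -0.1   0.85 -1.75]
to go, tool cm [-1.44 -0.12  5.39] yaw of y -89.5
```

```bash
python3 -m jog '[[[-0.7,-0.1,2.7,0,0,0,4],[-0.7,0,2.69,0,0,0,4],[0,0,0,0,0,0,4],[0,0,0,0,0,0,2],[0,0,0,0,0,0,0.6],[0,0,0,0,0,0,0.6],[0,0,0,0,0,0,0.6],[0,0,0,0,0,0,0.6],[0,0,0,0,0,0,0.6]]]' 25; python3 to.py .6194 .1003 .0892
```

```text
time: 34.6
position: [0.4649, 0.0999, 0.0893]
tool_rot: [-3.113, -0.013, -0.412]
ft_force: [-1.3, 0.2, 3.9]
grip_width: 0.114
t 34.6 p [0.4649 0.0999 0.0893] 
 [[ 0.966  0.009  0.26 ]
 [ 0.008 -1.     0.002]
 [ 0.26  -0.    -0.966]] F [-1.3  0.2  3.9] w 10.0 q [ 0.61 -0.07 -0.9   2.22  0.02  0.71 -1.87]
to go, tool cm [14.92  0.1   4.03] yaw of y -89.5
```

```bash
python3 -m jog '[[[0.7,0,0.19,0,0,0,0.6],[1,0.01,0.27,0,0,0,0.6],[1,0.01,0.27,0,0,0,0.6],[1,0.01,0.27,0,0,0,0.6],[1,0.01,0.27,0,0,0,0.6],[1,0.01,0.27,0,0,0,0.6],[1,0.01,0.27,0,0,0,0.6],[1,0.01,0.27,0,0,0,0.6]]]'
python3 -m jog '[[[1,0.01,0.27,0,0,0,0.6],[1,0.01,0.27,0,0,0,0.6],[1,0.01,0.27,0,0,0,0.6],[1,0.01,0.27,0,0,0,0.6],[1,0.01,0.27,0,0,0,0.6],[1,0.01,0.27,0,0,0,0.6],[1,0,0.27,0,0,0,0.6],[0.3,0,0.08,0,0,0,0.6],[0.1,0,0.03,0,0,0,0.6],[0,0,0,0,0,0,0.6],[0,0,0,0,0,0,0.6]]]'; python3 to.py .6194 .1003 .0892
```

```text
time: 35.4
position: [0.5454, 0.1001, 0.0893]
tool_rot: [-3.113, -0.013, -0.412]
ft_force: [-1.9, 1.2, 7.8]
grip_width: 0.117
time: 36.5
position: [0.6195, 0.1002, 0.0893]
tool_rot: [3.115, 0.014, 0.406]
ft_force: [-11.7, -0.5, 16.2]
grip_width: 0.114
t 36.5 p [0.6195 0.1002 0.0893] 
 [[ 0.966  0.009  0.257]
 [ 0.009 -1.     0.001]
 [ 0.257  0.001 -0.967]] F [-11.7  -0.5  16.2] w 9.9 q [ 0.48  0.34 -0.82  1.89  0.45  0.81 -2.12]
to go, tool cm [-0.02 -0.01  0.01] yaw of y -89.5
```

The tray is at its stop, with an 11.7 N reaction at the same position as at the start. Releasing, then to the door handle.

```bash
python3 -m jog '[[[0,0,0,0,0,0,2],[0,0,0,0,0,0,4],[0,0,0,0,0,0,4],[0.52,0,-1.93,0,0,0,4],[1.04,0,-3.86,0,0,0,4],[1.3,0,-4.8,0,0,0,4],[1.3,0,-4.8,0,0,0,4],[0,0,0,0,-7.5,0,5],[0,0,0,0,-7.5,0,5],[0,0,0,0,0,0,5]]]'
python3 -m jog '[[[0,0,0,0,0,-7.5,5],[0,0,0,0,0,-7.5,5],[0,0,0,0,0,-7.5,5],[0,0,0,0,0,-7.5,5],[0,0,0,0,0,-7.5,5],[0,0,0,0,0,-7.5,5],[0,0,0,0,0,-7.5,5],[0,0,0,0,0,-7.5,5],[0,0,0,0,0,-7.5,5],[0,0,0,0,0,-7.5,5],[0,0,0,0,0,0,5]]]'; python3 to.py .457 .3595 .22
```

```text
time: 37.5
position: [0.6235, 0.0976, 0.2444]
tool_rot: [-3.139, -0.008, 0.009]
ft_force: [0.8, -1.4, -1.6]
grip_width: 0.563
time: 38.6
position: [0.6202, 0.1001, 0.2472]
tool_rot: [2.481, 1.925, 0.001]
ft_force: [0.9, 0.8, 0.2]
grip_width: 0.572
t 38.6 p [0.6202 0.1001 0.2472] 
 [[ 0.249  0.969  0.001]
 [ 0.969 -0.249 -0.001]
 [-0.     0.001 -1.   ]] F [0.9 0.8 0.2] w 49.8 q [ 0.62  0.5  -1.13  1.48  0.45  1.45 -0.77]
to go, tool cm [ 21.06 -22.26   2.68] yaw of y -14.4
```

```bash
python3 -m jog '[[[3,-3.18,0,0,0,0,5],[3,-3.18,0,0,0,0,5],[3,-3.18,0,0,0,0,5],[3,-3.18,0,0,0,0,5],[3,-3.18,0,0,0,0,5],[3,-3.18,0,0,0,0,5],[3,-3.18,2.5,0,0,0,5],[0,0,0,0,0,0,5],[0,0,0,0,0,0,5]]]'; python3 to.py .457 .3595 .095
python3 - <<'E'
from h import *
im=shot("top");print([(p,c,onz(im,p,.088).round(3)) for p,c in pts("door_handle","top")])
im=shot("side");print([(p,c,onz(im,p,.088).round(3)) for p,c in pts("door_handle","side")])
E
```

```text
time: 39.5
position: [0.4565, 0.3593, 0.2222]
tool_rot: [2.481, 1.924, -0.0]
ft_force: [0.1, -0.8, -0.6]
grip_width: 0.576
t 39.5 p [0.4565 0.3593 0.2222] 
 [[ 0.249  0.969  0.001]
 [ 0.969 -0.249 -0.001]
 [-0.001  0.001 -1.   ]] F [ 0.1 -0.8 -0.6] w 50.2 q [ 0.24  0.42 -1.2   1.63  0.4   1.37 -1.26]
to go, tool cm [ 0.05  0.03 12.72] yaw of y -14.4
[(array([204.224, 217.08 ]), 0.64, array([0.45 , 0.36 , 0.088]))]
[(array([278.016, 296.12 ]), 0.59, array([0.459, 0.351, 0.088]))]
```

```bash
python3 -m jog '[[[0,0,4,0,0,0,5],[0,0,4,0,0,0,5],[0,0,3,0,0,0,5],[0,0,1.7,0,0,0,5],[0,0,0,0,0,0,5],[0,0,0,0,0,0,3],[0,0,0,0,0,0,0.6],[0,0,0,0,0,0,0.6],[0,0,0,0,0,0,0.6],[0,0,0,0,0,0,0.6],[0,0,0,0,0,0,0.6],[0,0,0,0,0,0,0.6]]]' 15; python3 to.py .457 .3595 .095
```

```text
time: 40.9
position: [0.4571, 0.3596, 0.0962]
tool_rot: [-2.482, -1.924, 0.0]
ft_force: [-3.4, 1.4, 2.8]
grip_width: 0.11
t 40.9 p [0.4571 0.3596 0.0962] 
 [[ 0.249  0.968 -0.001]
 [ 0.968 -0.249  0.001]
 [ 0.001 -0.001 -1.   ]] F [-3.4  1.4  2.8] w 9.6 q [ 0.16  0.54 -1.1   1.77  0.52  1.16 -1.35]
to go, tool cm [-0.01 -0.01  0.12] yaw of y -14.4
```

```bash
python3 -m jog '[[[-1.55,-0.49,0,0,0,-4,0.6],[-1.55,-0.49,0,0,0,-4,0.6],[-1.55,-0.49,0,0,0,-4,0.6],[-1.55,-0.49,0,0,0,-4,0.6],[-1.55,-0.49,0,0,0,-4,0.6],[-1.55,-0.49,0,0,0,-4,0.6],[-1.55,-0.49,0,0,0,-4,0.6],[-1.55,-0.49,0,0,0,-4,0.6],[-1.55,-0.49,0,0,0,-4,0.6],[-1.55,-0.49,0,0,0,-4,0.6]]]'
python3 - <<'E'
from h import *
s=st();v=np.array(s["position"])[:2]-[.6442,.2304];print(np.linalg.norm(v),np.degrees(np.arctan2(v[1],v[0]))%360)
E
```

```text
time: 41.9
position: [0.4179, 0.2039, 0.0961]
tool_rot: [-1.67, -2.659, 0.003]
ft_force: [-5.6, -0.3, 8.6]
grip_width: 0.109
t 41.9 p [0.4179 0.2039 0.0961] 
 [[-0.434  0.901 -0.003]
 [ 0.901  0.434 -0.001]
 [ 0.001 -0.003 -1.   ]] F [-5.6 -0.3  8.6] w 9.5 q [ 0.73  0.32 -1.36  2.03  0.36  1.07 -0.35]
0.22780792950356815 186.67083675296482
```

q3 is close to its limit, so I'll let go here (the door stays put), turn the wrist back, and push the door shut on its outer face.

```bash
python3 -m jog '[[[0,0,0,0,0,0,2],[0,0,0,0,0,0,4],[0,0,0,0,0,0,4],[0,0,-3,0,0,0,4],[0,0,-5,0,0,0,4],[0,0,-5,0,0,0,4],[0,0,-1.5,0,0,8.25,4],[0,0,0,0,0,8.25,4],[0,0,0,0,0,8.25,2],[0,0,0,0,0,8.25,0],[0,0,0,0,0,8.25,0],[0,0,0,0,0,8.25,0]]]'
python3 -m jog '[[[0,0,0,0,0,8.25,0],[0,0,0,0,0,8.25,0],[0,0,0,0,0,8.25,0],[0,0,0,0,0,8.25,0],[0,0,0,0,0,8.25,0],[0,0,0,0,0,8.25,0],[0,0,0,0,0,8.25,0],[0,0,0,0,0,8.25,0],[0,0,0,0,0,0,0]]]'; python3 to.py .455 .24 .23
python3 - <<'E'
from h import *
for c in("top","side"):
    im=shot(c);print([(p,round(k,2),onz(im,p,.088).round(3)) for p,k in pts("door_handle",c)])
E
```

```text
time: 43.1
position: [0.4196, 0.2047, 0.241]
tool_rot: [2.638, 1.705, 0.001]
ft_force: [-0.0, -0.2, -1.0]
grip_width: 0.185
time: 44.0
position: [0.4196, 0.2046, 0.2409]
tool_rot: [3.142, 0.001, 0.001]
ft_force: [-0.0, -0.4, 0.7]
grip_width: 0.004
t 44.0 p [0.4196 0.2046 0.2409] 
 [[ 1.     0.001  0.   ]
 [ 0.001 -1.    -0.   ]
 [ 0.     0.    -1.   ]] F [-0.  -0.4  0.7] w 0.4 q [ 1.04 -0.21 -1.38  1.86 -0.21  1.33 -1.85]
to go, tool cm [ 3.54 -3.54  1.1 ] yaw of y -89.9
[(array([254.272, 226.92 ]), 0.86, array([0.417, 0.202, 0.088])), (array([468.608, 178.2  ]), 0.28, array([ 0.565, -0.487,  0.088]))]
[(array([322.304, 253.28 ]), 0.76, array([0.423, 0.188, 0.088]))]
```

```bash
python3 -c "
from h import *
print(np.round(ctrl.get_state()['joint_positions'],4))"
python3 -m jog '[[[2,-1.77,0,0,0,0,0],[1.54,-1.77,0,0,0,0,0],[0,0,0,0,0,0,0]]]'; python3 to.py .466 .234 .096
python3 - <<'E'
import numpy as np
H=np.array([.6442,.2304]);P=[]
for th in np.r_[64:-1:-5,-1]:
    a=np.radians(270-th+.5);u=np.array([np.cos(a),np.sin(a)]);n=np.array([u[1],-u[0]]);n=-n if n[0]>0 and th<1 else n
    n=np.array([np.cos(a-np.pi/2),np.sin(a-np.pi/2)])
    P.append(H+.155*u+(.044+.012)*n)
P=np.array(P);print(P.round(3).tolist());d=np.diff(P,axis=0)*100;print(np.c_[d[:,0],-d[:,1]].round(2).tolist())
E
```

```text
[ 1.0391 -0.2095 -1.3757  1.8567 -0.2116  1.3313 -1.8492]
time: 44.5
position: [0.4446, 0.2323, 0.2418]
tool_rot: [-3.13, -0.011, 0.021]
ft_force: [0.3, -0.9, 0.0]
grip_width: 0.009
t 44.5 p [0.4446 0.2323 0.2418] 
 [[ 1.     0.007 -0.014]
 [ 0.007 -1.     0.012]
 [-0.014 -0.012 -1.   ]] F [ 0.3 -0.9  0. ] w 0.8 q [ 0.76  0.17 -1.38  1.78  0.16  1.34 -2.21]
to go, tool cm [2.340e+00 1.000e-02 1.455e+01] yaw of y -89.6
[[0.48, 0.211], [0.483, 0.197], [0.486, 0.183], [0.491, 0.17], [0.497, 0.157], [0.504, 0.144], [0.512, 0.132], [0.521, 0.121], [0.531, 0.111], [0.542, 0.101], [0.554, 0.093], [0.566, 0.085], [0.579, 0.079], [0.592, 0.074]]
[[0.23, 1.42], [0.35, 1.39], [0.47, 1.36], [0.59, 1.31], [0.7, 1.26], [0.81, 1.19], [0.91, 1.12], [1.0, 1.03], [1.09, 0.94], [1.17, 0.84], [1.23, 0.74], [1.29, 0.63], [1.34, 0.51]]
```

```bash
python3 -m jog '[[[1.5,3.8,0,0,0,0,0],[1.5,3.8,0,0,0,0,0],[1.5,3.8,0,0,0,0,0],[1.5,3.8,0,0,0,0,0],[1.5,3.8,0,0,0,0,0],[1.5,3.8,0,0,0,0,0],[1.5,3.8,0,0,0,0,0],[1.5,3.8,0,0,0,0,0],[1.5,3.8,0,0,0,0,0],[0,0,0,0,0,0,0]]]'; python3 to.py .466 .234 .096
```

```text
time: 45.5
position: [0.5797, -0.1203, 0.2446]
tool_rot: [3.137, -0.012, -0.004]
ft_force: [-1.4, -0.6, 0.4]
grip_width: 0.007
t 45.5 p [ 0.5797 -0.1203  0.2446] 
 [[ 1.    -0.008 -0.002]
 [-0.008 -1.    -0.004]
 [-0.002  0.004 -1.   ]] F [-1.4 -0.6  0.4] w 0.6 q [ 1.05  0.4  -1.14  1.57  0.37  1.41 -1.7 ]
to go, tool cm [-11.61 -35.4   14.75] yaw of y -90.4
```

```bash
cat > q.py <<'E'
from h import *
s=ctrl.get_state();print("q",np.round(s["joint_positions"],3),"p",np.round(s["position"],3))
E
python3 -m jog '[[[0,0,0,0,0,8,0],[0,0,0,0,0,8,0],[0,0,0,0,0,8,0],[0,0,0,0,0,8,0],[0,0,0,0,0,8,0],[0,0,0,0,0,8,0]]]' >/dev/null; python3 q.py
python3 -m jog '[[[0,0,0,0,0,-8,0],[0,0,0,0,0,-8,0],[0,0,0,0,0,-8,0],[0,0,0,0,0,-8,0],[0,0,0,0,0,-8,0],[0,0,0,0,0,-8,0],[0,0,0,0,0,-8,0],[0,0,0,0,0,-8,0],[0,0,0,0,0,-8,0],[0,0,0,0,0,-8,0],[0,0,0,0,0,-8,0],[0,0,0,0,0,-8,0]]]' >/dev/null; python3 q.py
python3 -m jog '[[[0,0,-3,0,0,0,0],[0,0,-3,0,0,0,0],[0,0,-3,0,0,0,0],[0,4,0,0,0,0,0],[0,4,0,0,0,0,0]]]' >/dev/null; python3 q.py
```

```text
q [ 0.947  0.331 -0.984  1.579  0.282  1.384 -2.476] p [ 0.579 -0.112  0.246]
q [ 1.129  0.489 -1.303  1.574  0.477  1.446 -0.931] p [ 0.579 -0.112  0.246]
q [ 0.969  0.571 -1.209  1.24   0.538  1.663 -0.853] p [ 0.639 -0.165  0.338]
```

```bash

python3 -m jog '[[[0,0,0,0,0,-6,0],[0,0,0,0,0,-6,0],[0,0,0,0,0,-6,0],[0,0,0,0,0,-6,0],[0,0,0,0,0,-6,0],[0,0,0,0,0,-6,0]]]' >/dev/null; python3 q.py
python3 -m jog '[[[0,0,0,0,0,-5,0],[0,0,0,0,0,-5,0],[0,0,0,0,0,-5,0],[0,0,0,0,0,-5,0],[0,0,0,0,0,-5,0],[0,0,0,0,0,-5,0],[0,0,0,0,0,-5,0],[0,0,0,0,0,-5,0],[0,0,0,0,0,-5,0],[0,0,0,0,0,-5,0]]]' >/dev/null; python3 q.py
python3 -m jog '[[[0,0,0,0,0,-5,0],[0,0,0,0,0,-5,0],[0,0,0,0,0,-5,0],[0,0,0,0,0,-5,0],[0,0,0,0,0,-5,0],[0,0,0,0,0,-5,0],[0,0,0,0,0,-5,0],[0,0,0,0,0,-5,0],[0,0,0,0,0,-5,0],[0,0,0,0,0,-5,0]]]' >/dev/null; python3 q.py
```

```text
q [ 1.002  0.625 -1.306  1.243  0.607  1.69  -0.262] p [ 0.638 -0.165  0.336]
q [ 1.013  0.649 -1.348  1.242  0.64   1.704  0.592] p [ 0.638 -0.165  0.336]
q [ 1.016  0.657 -1.361  1.242  0.65   1.709  1.459] p [ 0.638 -0.165  0.336]
```

```bash

python3 -m jog '[[[0,0,0,0,0,8,0],[0,0,0,0,0,8,0],[0,0,0,0,0,8,0],[0,0,0,0,0,8,0],[0,0,0,0,0,8,0],[0,0,0,0,0,8,0],[0,0,0,0,0,8,0],[0,0,0,0,0,8,0],[0,0,0,0,0,8,0],[0,0,0,0,0,8,0],[0,0,0,0,0,8,0],[0,0,0,0,0,8,0]]]' >/dev/null; python3 q.py
python3 -m jog '[[[0,0,0,0,0,8,0],[0,0,0,0,0,8,0],[0,0,0,0,0,8,0],[0,0,0,0,0,8,0],[0,0,0,0,0,8,0],[0,0,0,0,0,8,0],[0,0,0,0,0,8,0],[0,0,0,0,0,8,0],[0,0,0,0,0,8,0],[0,0,0,0,0,8,0],[0,0,0,0,0,8,0],[0,0,0,0,0,0,0]]]' >/dev/null; python3 q.py; python3 to.py .464 .237 .236
```

```text
q [ 0.898  0.496 -1.038  1.246  0.425  1.624 -0.095] p [ 0.638 -0.165  0.336]
q [ 0.746  0.41  -0.762  1.252  0.281  1.586 -1.538] p [ 0.638 -0.165  0.336]
t 52.8 p [ 0.6385 -0.1649  0.3363] 
 [[ 1.     0.003 -0.001]
 [ 0.003 -1.    -0.003]
 [-0.001  0.003 -1.   ]] F [0.5 0.1 0.1] w 0.7 q [ 0.75  0.41 -0.76  1.25  0.28  1.59 -1.54]
to go, tool cm [-17.33 -40.26   9.94] yaw of y -89.9
```

```bash

python3 -m jog '[[[-1.73,-4.03,1,0,0,0,0],[-1.73,-4.03,1,0,0,0,0],[-1.73,-4.03,1,0,0,0,0],[-1.73,-4.03,1,0,0,0,0],[-1.73,-4.03,1,0,0,0,0],[-1.73,-4.03,1,0,0,0,0],[-1.73,-4.03,1,0,0,0,0],[-1.73,-4.03,1,0,0,0,0],[-1.73,-4.03,1,0,0,0,0],[-1.73,-4.03,1,0,0,0,0],[0,0,0,0,0,0,0],[0,0,0,0,0,0,0]]]' >/dev/null; python3 to.py .464 .237 .096
python3 - <<'E'
from h import *
im=shot("top");cv2.imwrite("pics/d9.png",cv2.resize(im["frame"][130:260,190:350,::-1],(640,520),interpolation=cv2.INTER_CUBIC));
print([(p,round(k,2),onz(im,p,.088).round(3)) for p,k in pts("door_handle","top")])
E
```

```text
t 54.0 p [0.4642 0.2384 0.2347] 
 [[ 1.     0.008 -0.002]
 [ 0.008 -1.    -0.003]
 [-0.002  0.003 -1.   ]] F [0.5 0.4 0.7] w 0.6 q [ 0.43  0.15 -1.03  1.75  0.13  1.32 -2.19]
to go, tool cm [ 0.    0.1  13.87] yaw of y -89.5
[(array([254.016, 230.   ]), 0.57, array([0.407, 0.203, 0.088]))]
```

View pics/d9.png

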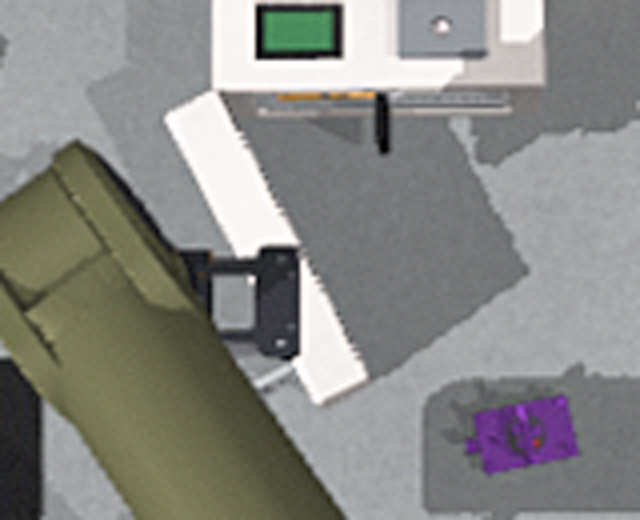

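```bash

python3 -m jog '[[[0,0,4,0,0,0,0],[0,0,4,0,0,0,0],[0,0,4,0,0,0,0],[0,0,1.8,0,0,0,0],[0,0,0,0,0,0,0],[0.8,1.3,0,0,0,0,0],[0.8,1.3,0,0,0,0,0],[0.23,1.42,0,0,0,0,0],[0.35,1.39,0,0,0,0,0],[0.47,1.36,0,0,0,0,0]]]'
python3 -m jog '[[[0.59,1.31,0,0,0,0,0],[0.7,1.26,0,0,0,0,0],[0.81,1.19,0,0,0,0,0],[0.91,1.12,0,0,0,0,0],[1,1.03,0,0,0,0,0],[1.09,0.94,0,0,0,0,0],[1.17,0.84,0,0,0,0,0],[0,0,0,0,0,0,0]]]'; python3 to.py .592 .074 .096
```

```text
time: 55.1
position: [0.4936, 0.1679, 0.098]
tool_rot: [3.14, -0.0, 0.001]
ft_force: [-0.1, 0.2, -0.0]
grip_width: 0.006
time: 55.9
position: [0.5563, 0.0906, 0.0961]
tool_rot: [3.14, -0.002, -0.003]
ft_force: [-0.1, -0.1, -0.4]
grip_width: 0.008
t 55.9 p [0.5563 0.0906 0.0961] 
 [[ 1.    -0.001 -0.002]
 [-0.001 -1.    -0.002]
 [-0.002  0.002 -1.   ]] F [-0.1 -0.1 -0.4] w 0.7 q [ 0.53  0.39 -0.88  1.81  0.34  1.1  -2.04]
to go, tool cm [3.57 1.66 0.01] yaw of y -90.1
```

```bash
python3 - <<'E'
from h import *
im=shot("side");print([(p,round(k,2),onz(im,p,.088).round(3)) for p,k in pts("door_handle","side")])
cv2.imwrite("pics/d10.png",cv2.resize(im["frame"][140:290,200:390,::-1],(760,600),interpolation=cv2.INTER_CUBIC));
E
```

```text
[(array([313.28, 206.6 ]), 0.68, array([0.525, 0.036, 0.088]))]
```

View pics/d10.png

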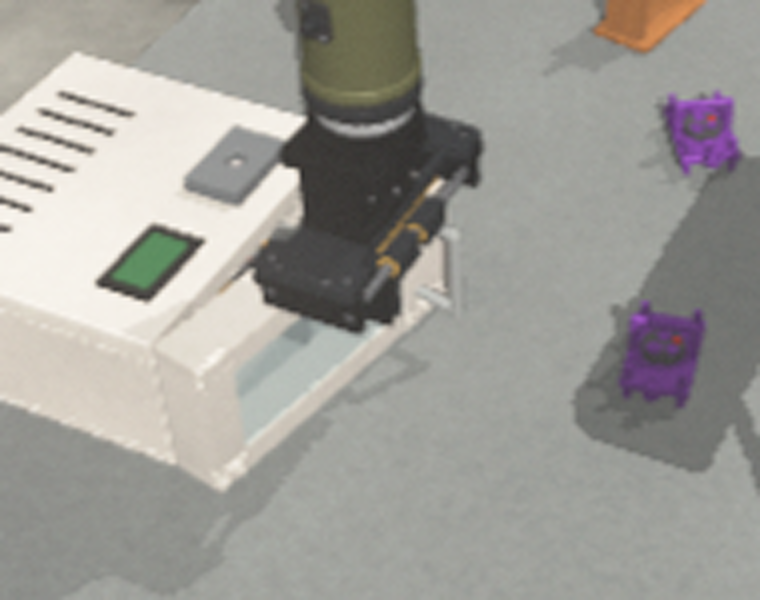

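The door follows the fingers and is about 12° from shut. Keep pushing.

```bash

python3 -m jog '[[[1.2,0.55,0,0,0,0,0],[1.2,0.55,0,0,0,0,0],[0.6,0.3,0,0,0,0,0],[0,0,0,0,0,0,0]]]'
python3 -m jog '[[[0.5,0,0,0,0,0,0],[0.3,0,0,0,0,0,0],[0,0,0,0,0,0,0]]]'; python3 to.py .592 .074 .096
```

```text
time: 56.4
position: [0.5857, 0.0778, 0.0962]
tool_rot: [3.14, -0.0, -0.003]
ft_force: [0.2, 0.6, 0.3]
grip_width: 0.008
time: 56.7
position: [0.5927, 0.079, 0.0963]
tool_rot: [3.14, 0.003, -0.004]
ft_force: [-0.2, -0.3, 0.1]
grip_width: 0.004
t 56.7 p [0.5927 0.079  0.0963] 
 [[ 1.     0.002 -0.002]
 [ 0.002 -1.    -0.002]
 [-0.002  0.002 -1.   ]] F [-0.2 -0.3  0.1] w 0.4 q [ 0.51  0.46 -0.85  1.73  0.38  1.13 -2.03]
to go, tool cm [-0.07  0.5   0.03] yaw of y -89.9
```

```bash
python3 - <<'E'
from h import *
for c in("top","side"):
    im=shot(c);print([(p,round(k,2),onz(im,p,.088).round(3)) for p,k in pts("door_handle",c)])
E
```

```text
[]
[]
```

```bash

python3 -m jog '[[[0.2,0,0,0,0,0,0],[0.2,0,0,0,0,0,0],[0.1,0,0,0,0,0,0]]]'
python3 -m jog '[[[0.2,0,0,0,0,0,0],[0.2,0,0,0,0,0,0],[0,0,0,0,0,0,0]]]'
python3 -m jog '[[[0.15,0,0,0,0,0,0],[0.15,0,0,0,0,0,0],[0,0,0,0,0,0,0]]]'
```

```text
time: 57.2
position: [0.5945, 0.0787, 0.0961]
tool_rot: [3.138, 0.003, -0.015]
ft_force: [-12.5, -2.3, 9.3]
grip_width: 0.004
time: 57.5
position: [0.5943, 0.0786, 0.0961]
tool_rot: [3.135, 0.004, -0.029]
ft_force: [-24.1, -3.4, 17.8]
grip_width: 0.004
time: 57.8
position: [0.5942, 0.0786, 0.0961]
tool_rot: [3.133, 0.005, -0.04]
ft_force: [-32.2, -4.7, 24.3]
grip_width: 0.004
```

The door is against its stop (32 N reaction, no further movement). Retreat, then go to the stylus.

```bash

python3 -m jog '[[[-1.5,0,0,0,0,0,0],[-1,0,0,0,0,0,0],[0,0,-4,0,0,0,0],[0,0,-5,0,0,0,0],[0,0,-5,0,0,0,0],[0,0,-2,0,0,0,0],[0,0,0,0,0,0,4]]]'
python3 - <<'E'
from h import *
for c in("top","side"):
    im=shot(c);print([(p,round(k,2),onz(im,p,.088).round(3)) for p,k in pts("door_handle",c)])
E
python3 -m jog '[[[-0.1,4,0,0,0,0,4],[-0.1,4,0,0,0,0,4],[-0.1,4,0,0,0,0,4],[-0.1,4,0,0,0,0,4],[-0.1,4,0,0,0,0,4],[-0.1,4,0,0,0,0,4],[-0.1,4,0,0,0,0,4],[0,4,0,0,0,0,4],[0,4,0,0,0,0,4],[0,4,0,0,0,0,4],[0,4,0,0,0,0,4]]]'
python3 to.py .557 -.48 .25
```

```text
time: 58.5
position: [0.5821, 0.0798, 0.2605]
tool_rot: [3.14, 0.002, 0.008]
ft_force: [0.5, 0.2, -0.1]
grip_width: 0.04
[]
[(array([304.512, 198.68 ]), 0.55, array([0.564, 0.015, 0.088]))]
time: 59.8
position: [0.5726, -0.3624, 0.2549]
tool_rot: [3.141, 0.003, -0.009]
ft_force: [0.2, -0.7, 0.3]
grip_width: 0.458
t 59.8 p [ 0.5726 -0.3624  0.2549] 
 [[ 1.     0.002 -0.006]
 [ 0.002 -1.    -0.   ]
 [-0.006  0.    -1.   ]] F [ 0.2 -0.7  0.3] w 39.8 q [ 1.03  0.47 -0.72  1.33  0.31  1.45 -1.24]
to go, tool cm [-1.58 11.76  0.5 ] yaw of y -89.9
```

```bash
python3 - <<'E'
from h import *
im=shot("top");print([(p,round(k,2),onz(im,p,.088).round(3)) for p,k in pts("door_handle","top")])
b=shot("side")
cv2.imwrite("pics/d11.png",cv2.resize(np.hstack([im["frame"][80:200,230:390],b["frame"][120:240,200:360]])[:,:,::-1],(800,300),interpolation=cv2.INTER_CUBIC));
E
python3 -m jog '[[[-0.53,3.92,0,0,0,0,4],[-0.53,3.92,0,0,0,0,4],[-0.53,3.92,0,0,0,0,4],[0,0,0,0,0,-7.8,4],[0,0,0,0,0,-7.8,4],[0,0,0,0,0,-7.8,4],[0,0,0,0,0,-7.8,4],[0,0,0,0,0,-7.8,4],[0,0,0,0,0,-7.8,4],[0,0,0,0,0,-7.8,4],[0,0,0,0,0,-7.8,4],[0,0,0,0,0,-7.8,4]]]'
python3 -m jog '[[[0,0,0,0,0,-7.8,4],[0,0,0,0,0,0,4],[0,0,0,0,0,0,4]]]'
python3 to.py .557 -.48 .123
```

```text
[(array([314.816, 178.2  ]), 0.64, array([0.57 , 0.009, 0.088]))]
time: 61.15
position: [0.5584, -0.4765, 0.2561]
tool_rot: [-2.559, -1.818, 0.005]
ft_force: [0.3, -1.0, 0.4]
grip_width: 0.456
time: 61.45
position: [0.5581, -0.4773, 0.2565]
tool_rot: [-2.44, -1.976, 0.005]
ft_force: [0.0, 0.2, 0.1]
grip_width: 0.464
t 61.45 p [ 0.5581 -0.4773  0.2565] 
 [[ 0.208  0.978 -0.004]
 [ 0.978 -0.208 -0.001]
 [-0.001 -0.003 -1.   ]] F [0.  0.2 0.1] w 40.3 q [ 1.2   0.66 -0.91  1.15  0.5   1.55  0.18]
to go, tool cm [-2.700e-01 -1.000e-02  1.335e+01] yaw of y -12.0
```

View pics/d11.png

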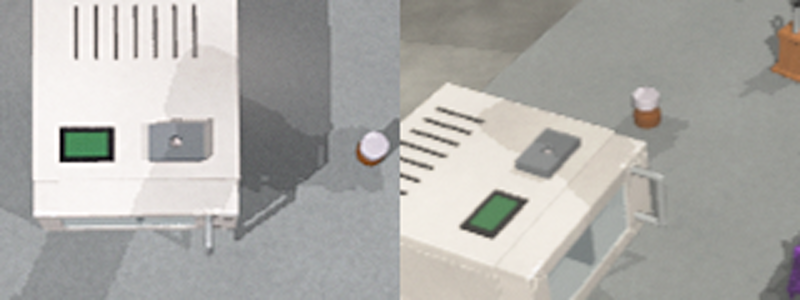

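The door is shut (handle at 0.57, 0.009) and the tray is inside. Lowering onto the stylus.

```bash
python3 -m jog '[[[-0.25,0,3,0,0,0,4],[0,0,3,0,0,0,4],[0,0,3,0,0,0,4],[0,0,2.5,0,0,0,4],[0,0,1.8,0,0,0,4],[0,0,0,0,0,0,4],[0,0,0,0,0,0,4]]]'
python3 to.py .557 -.48 .123
python3 - <<'E'
from h import *
from fit import C
for c,us in(("t",[(300.8,136.4),(300.3,136.3)]),("s",[(259.6,181.2),(259,180.3)])):
    for u in us: print(c,onz(C[c],u,.142)[:2].round(4),onz(C[c],u,.1355)[:2].round(4))
for cam in("top","side"):
    im=shot(cam)
    for l,z in(("button_top",.1355),):print(cam,[(p,round(k,2),onz(im,p,z).round(4)) for p,k in pts(l,cam)])
    f=im["frame"][120:205,440:500] if cam=="top" else im["frame"][80:165,330:390]
    cv2.imwrite(f"pics/{cam}_sty.png",cv2.resize(f[:,:,::-1],(400,566),interpolation=cv2.INTER_CUBIC))
cv2.imwrite("pics/sty.png",np.hstack([cv2.imread("pics/top_sty.png"),cv2.imread("pics/side_sty.png")]))
E
```

```text
time: 62.15
position: [0.5573, -0.4812, 0.125]
tool_rot: [2.44, 1.978, -0.005]
ft_force: [-0.3, 0.6, 0.6]
grip_width: 0.465
t 62.15 p [ 0.5573 -0.4812  0.125 ] 
 [[ 0.207  0.978 -0.002]
 [ 0.978 -0.207 -0.002]
 [-0.002 -0.002 -1.   ]] F [-0.3  0.6  0.6] w 40.4 q [ 1.22  0.73 -0.87  1.32  0.56  1.34  0.14]
to go, tool cm [ 0.11 -0.05  0.2 ] yaw of y -11.9
t [0.6938 0.0514] [0.6954 0.0515]
t [0.6941 0.0529] [0.6958 0.053 ]
s [0.6876 0.0558] [0.6928 0.049 ]
s [0.6915 0.0529] [0.6967 0.0461]
top []
side []
```

View pics/sty.png

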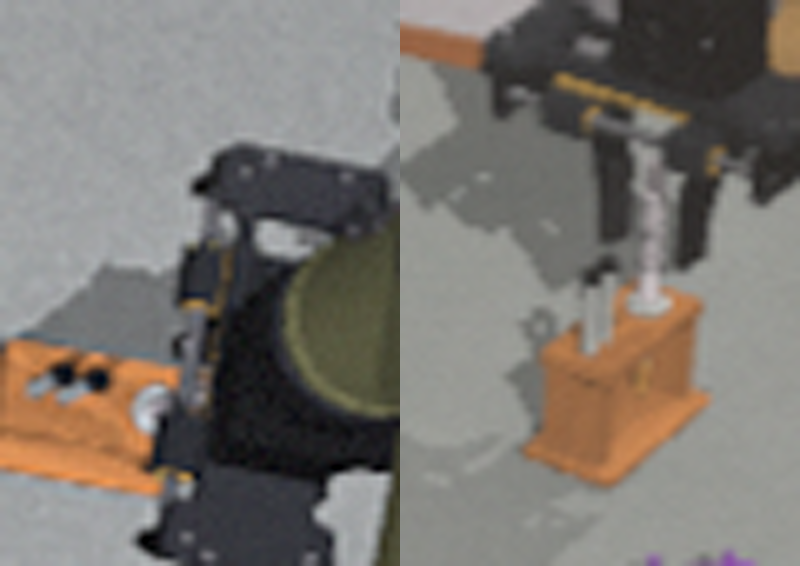

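The stylus stands between the jaws, with the screwdrivers clear beside them. Gripping.

```bash
python3 -m jog '[[[0,0,0,0,0,0,2.5],[0,0,0,0,0,0,0.8],[0,0,0,0,0,0,0.8],[0,0,0,0,0,0,0.8],[0,0,0,0,0,0,0.8],[0,0,0,0,0,0,0.8],[0,0,0,0,0,0,0.8]]]' 40
python3 to.py .557 -.48 .123
python3 -m jog '[[[0,0,-1,0,0,0,0.8],[0,0,-2,0,0,0,0.8],[0,0,-3,0,0,0,0.8],[0,0,-4,0,0,0,0.8],[0,0,-5,0,0,0,0.8],[0,0,-5,0,0,0,0.8],[0,0,0,0,0,0,0.8],[0,0,0,0,0,0,0.8]]]'
python3 to.py .695 .052 .325
```

```text
time: 63.05
position: [0.5569, -0.4813, 0.1244]
tool_rot: [-2.44, -1.979, 0.005]
ft_force: [-0.1, 0.3, -0.3]
grip_width: 0.137
t 63.05 p [ 0.5569 -0.4813  0.1244] 
 [[ 0.206  0.978 -0.003]
 [ 0.978 -0.206 -0.002]
 [-0.002 -0.002 -1.   ]] F [-0.1  0.3 -0.3] w 11.9 q [ 1.22  0.73 -0.87  1.32  0.56  1.34  0.15]
to go, tool cm [ 0.13 -0.02  0.14] yaw of y -11.9
time: 63.85
position: [0.5582, -0.4806, 0.3267]
tool_rot: [2.437, 1.978, -0.004]
ft_force: [-0.3, 0.5, -1.0]
grip_width: 0.14
t 63.85 p [ 0.5582 -0.4806  0.3267] 
 [[ 0.206  0.979  0.   ]
 [ 0.979 -0.206 -0.004]
 [-0.004  0.001 -1.   ]] F [-0.3  0.5 -1. ] w 12.2 q [ 1.17  0.64 -0.91  1.03  0.5   1.67  0.21]
to go, tool cm [ 5.494e+01  2.410e+00 -3.000e-02] yaw of y -11.9
```

```bash
python3 -m jog '[[[4.5,0.2,0,0,0,0,0.8],[4.5,0.2,0,0,0,0,0.8],[4.5,0.2,0,0,0,0,0.8],[4.5,0.2,0,0,0,0,0.8],[4.5,0.2,0,0,0,0,0.8],[4.5,0.2,0,0,0,0,0.8],[4.5,0.2,0,0,0,0,0.8],[4.5,0.2,0,0,0,0,0.8],[4.5,0.2,0,0,0,0,0.8],[4.5,0.2,0,0,0,0,0.8],[4.5,0.2,0,0,0,0,0.8],[4.5,0.2,0,0,0,0,0.8]]]'
python3 -m jog '[[[0,0,0,0,0,0,0.8],[0,0,0,0,0,0,0.8]]]'
python3 to.py .6935 .051 .275
```

```text
time: 65.05
position: [0.6919, 0.0436, 0.3209]
tool_rot: [-2.439, -1.978, 0.01]
ft_force: [1.0, 0.4, -0.9]
grip_width: 0.137
time: 65.25
position: [0.6915, 0.0445, 0.321]
tool_rot: [-2.434, -1.983, 0.009]
ft_force: [-0.6, -0.5, -1.4]
grip_width: 0.137
t 65.25 p [0.6915 0.0445 0.321 ] 
 [[ 0.202  0.979 -0.006]
 [ 0.979 -0.202 -0.002]
 [-0.003 -0.006 -1.   ]] F [-0.6 -0.5 -1.4] w 12.0 q [ 0.51  0.57 -1.    1.17  0.47  1.64 -0.59]
to go, tool cm [0.69 0.09 4.6 ] yaw of y -11.7
```

```bash
python3 -m jog '[[[0.6,0.08,2,0,0,0,0.8],[0,0,2.5,0,0,0,0.8],[0,0,0.7,0,0,0,0.8],[0,0,0,0,0,0,0.8],[0,0,0,0,0,0,0.8]]]'
python3 to.py .6935 .051 .27
python3 - <<'E'
from h import *
s=ctrl.get_state();M=R.from_rotvec(s["tool_rot"]).as_matrix();tip=np.array(s["position"])+M@[0,0,.1144]
print("tip est",tip.round(4))
for cam in("side","top"):
    im=shot(cam)
    print(cam,[(p,round(k,2),onz(im,p,tip[2]).round(4)) for p,k in pts("stylus_tip",cam)],"button",[(p,round(k,2),onz(im,p,.1355).round(4)) for p,k in pts("button_top",cam)],"proj tip",proj(im,tip).round(1),"proj mouth",proj(im,[.6935,.052,.142]).round(1))
    if cam=="side": save(im,"b1.png",(140,215,210,310),8)
E
```

```text
time: 65.75
position: [0.6945, 0.0469, 0.2716]
tool_rot: [2.442, 1.977, -0.005]
ft_force: [-0.1, -0.5, -0.4]
grip_width: 0.144
t 65.75 p [0.6945 0.0469 0.2716] 
 [[ 0.208  0.978 -0.002]
 [ 0.978 -0.208 -0.002]
 [-0.002 -0.002 -1.   ]] F [-0.1 -0.5 -0.4] w 12.5 q [ 0.52  0.59 -0.99  1.25  0.49  1.55 -0.61]
to go, tool cm [ 0.38 -0.19  0.16] yaw of y -12.0
tip est [0.6943 0.0466 0.1572]
side [(array([257.472, 174.92 ]), 0.41, array([0.697 , 0.0491, 0.1572]))] button [] proj tip [258.7 174.7] proj mouth [258.6 180. ]
top [] button [] proj tip [302.3 135. ] proj mouth [300.6 136.5]
```

View pics/b1.png

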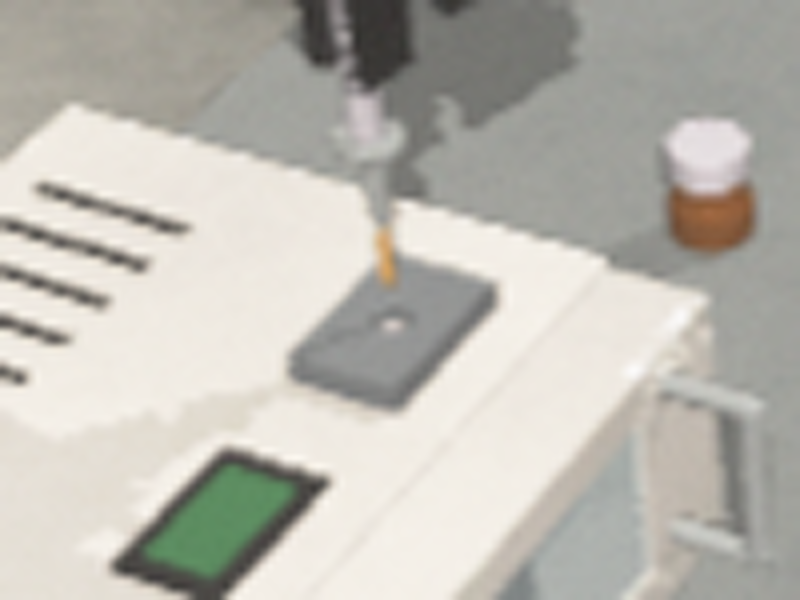

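The tip is at about crop (389,284) and the hole at (395,325). Working out the relative offset in this view.

```bash
python3 - <<'E'
from fit import *
s=C["s"]
t=onz(s,(258.6,175.3),.1572);print("tip",t.round(4))
for z in(.142,.139,.1355):
    h=onz(s,(259.4,180.6),z);print(z,h.round(4),"needed shift",(h-t)[:2].round(4))
E
python3 to.py .6935 .051 .27
```

```text
tip [0.6931 0.0493 0.1572]
0.142 [0.6897 0.0536 0.142 ] needed shift [-0.0034  0.0044]
0.139 [0.6921 0.0505 0.139 ] needed shift [-0.001   0.0012]
0.1355 [0.6949 0.0468 0.1355] needed shift [ 0.0018 -0.0025]
t 66.05 p [0.6945 0.0483 0.2718] 
 [[ 0.206  0.978 -0.002]
 [ 0.978 -0.206 -0.002]
 [-0.002 -0.001 -1.   ]] F [ 0.1 -0.4  0.2] w 12.2 q [ 0.52  0.59 -0.99  1.25  0.49  1.55 -0.61]
to go, tool cm [ 0.25 -0.15  0.18] yaw of y -11.9
```

```bash
python3 -m jog '[[[0.14,-0.07,0,0,0,0,0.8],[0,0,0.5,0,0,0,0.8],[0,0,0.5,0,0,0,0.8],[0,0,0.5,0,0,0,0.8],[0,0,0.2,0,0,0,0.8],[0,0,0,0,0,0,0.8]]]'
python3 to.py .694 .0498 .2459
```

```text
time: 66.65
position: [0.6936, 0.0494, 0.2533]
tool_rot: [-2.439, -1.978, 0.007]
ft_force: [-0.0, -0.6, -0.6]
grip_width: 0.142
t 66.65 p [0.6936 0.0494 0.2533] 
 [[ 0.206  0.978 -0.004]
 [ 0.978 -0.206 -0.002]
 [-0.003 -0.003 -1.   ]] F [-0.  -0.6 -0.6] w 12.3 q [ 0.52  0.6  -0.99  1.28  0.49  1.52 -0.62]
to go, tool cm [0.05 0.04 0.74] yaw of y -11.9
```

There's no contact and the tip is already below the plate top, so it's in the hole. Press.

```bash
python3 -m jog '[[[0,0,0.2,0,0,0,0.8],[0,0,0.2,0,0,0,0.8],[0,0,0,0,0,0,0.8]]]'
python3 -m jog '[[[0,0,0.2,0,0,0,0.8],[0,0,0.15,0,0,0,0.8],[0,0,0,0,0,0,0.8]]]'
python3 -m jog '[[[0,0,0.1,0,0,0,0.8],[0,0,0.1,0,0,0,0.8],[0,0,0,0,0,0,0.8]]]'
```

```text
time: 66.95
position: [0.6938, 0.0496, 0.2499]
tool_rot: [-2.44, -1.979, 0.005]
ft_force: [0.3, -0.2, -0.4]
grip_width: 0.141
time: 67.25
position: [0.6939, 0.0497, 0.2468]
tool_rot: [-2.44, -1.979, 0.005]
ft_force: [0.0, -0.1, 1.8]
grip_width: 0.138
time: 67.55
position: [0.694, 0.0497, 0.2455]
tool_rot: [2.44, 1.979, -0.004]
ft_force: [-0.7, 0.1, 5.0]
grip_width: 0.136
```

```bash
python3 -m jog '[[[0,0,0.12,0,0,0,0.8],[0,0,0,0,0,0,0.8],[0,0,0,0,0,0,0.8],[0,0,0,0,0,0,0.8],[0,0,0,0,0,0,0.8],[0,0,0,0,0,0,0.8],[0,0,0,0,0,0,0.8]]]'; python3 to.py .694 .05 .2459
```

```text
time: 68.25
position: [0.6941, 0.0498, 0.2453]
tool_rot: [2.439, 1.978, -0.003]
ft_force: [-2.2, -0.6, 8.2]
grip_width: 0.143
t 68.25 p [0.6941 0.0498 0.2453] 
 [[ 0.206  0.978 -0.001]
 [ 0.978 -0.206 -0.002]
 [-0.002 -0.001 -1.   ]] F [-2.2 -0.6  8.2] w 12.5 q [ 0.52  0.6  -0.99  1.29  0.5   1.5  -0.62]
to go, tool cm [ 0.02 -0.01 -0.06] yaw of y -11.9
```

The button is bottomed: no further travel while the force rose to 8 N, held for about 0.7 s. Withdraw and go back to the stand.

```bash
python3 -m jog '[[[0,0,-1,0,0,0,0.8],[0,0,-3,0,0,0,0.8],[0,0,-4,0,0,0,0.8],[-4.5,-0.2,0,0,0,0,0.8],[-4.5,-0.2,0,0,0,0,0.8],[-4.5,-0.2,0,0,0,0,0.8],[-4.5,-0.2,0,0,0,0,0.8],[-4.5,-0.2,0,0,0,0,0.8],[-4.5,-0.2,0,0,0,0,0.8],[-4.5,-0.2,0,0,0,0,0.8],[-4.5,-0.2,0,0,0,0,0.8],[-4.5,-0.2,0,0,0,0,0.8]]]'
python3 -m jog '[[[-4.5,-0.2,0,0,0,0,0.8],[-4.5,-0.2,0,0,0,0,0.8],[-4.5,-0.2,0,0,0,0,0.8],[0,0,0,0,0,0,0.8],[0,0,0,0,0,0,0.8],[0,0,0,0,0,0,0.8]]]'; python3 to.py .5569 -.4813 .21
```

```text
time: 69.45
position: [0.5918, -0.3447, 0.324]
tool_rot: [-2.439, -1.978, 0.006]
ft_force: [0.4, 0.0, -1.0]
grip_width: 0.143
time: 70.05
position: [0.5598, -0.472, 0.3244]
tool_rot: [-2.437, -1.981, 0.004]
ft_force: [-0.8, -0.1, -0.6]
grip_width: 0.14
t 70.05 p [ 0.5598 -0.472   0.3244] 
 [[ 0.204  0.979 -0.003]
 [ 0.979 -0.204 -0.   ]
 [-0.001 -0.003 -1.   ]] F [-0.8 -0.1 -0.6] w 12.2 q [ 1.17  0.63 -0.92  1.04  0.49  1.67  0.2 ]
to go, tool cm [-0.96 -0.06 11.44] yaw of y -11.8
```

```bash
python3 -m jog '[[[-0.96,-0.06,3,0,0,0,0.8],[0,0,4,0,0,0,0.8],[0,0,3.5,0,0,0,0.8],[0,0,1.2,0,0,0,0.8],[0,0,0,0,0,0,0.8],[0,0,0,0,0,0,0.8],[0,0,0,0,0,0,0.8]]]'; python3 to.py .5569 -.4813 .195
python3 - <<'E'
from h import *
M=None
for i in range(4):
    imaging.get_image("side");s=ctrl.get_state();print(np.round(s["position"],4))
s=ctrl.get_state();M=R.from_rotvec(s["tool_rot"]).as_matrix();tip=np.array(s["position"])+M@[0,0,.1144]
im=shot("side");print(pts("stylus_tip","side"),proj(im,tip),pts("stand_hole","side"),proj(im,[.5569,-.4800,.07]))
E
```

```text
time: 70.75
position: [0.5576, -0.4831, 0.2106]
tool_rot: [2.437, 1.977, -0.003]
ft_force: [0.8, 0.0, -0.1]
grip_width: 0.14
t 70.75 p [ 0.5576 -0.4831  0.2106] 
 [[ 0.206  0.979  0.   ]
 [ 0.979 -0.206 -0.004]
 [-0.004  0.001 -1.   ]] F [ 0.8  0.  -0.1] w 12.2 q [ 1.21  0.68 -0.9   1.22  0.52  1.47  0.18]
to go, tool cm [ 0.17 -0.11  1.56] yaw of y -11.9
[ 0.5574 -0.4832  0.2103]
[ 0.5572 -0.4833  0.2099]
[ 0.5569 -0.4833  0.2095]
[ 0.5567 -0.4833  0.209 ]
[(array([366.4 , 122.28]), 0.41)] [367.77175263 119.6668652 ] [(array([366.912, 126.2  ]), 0.77)] [366.94397017 125.86580733]
```

```bash
python3 -m jog '[[[0.19,0,0.7,0,0,0,0.8],[0,0,0.7,0,0,0,0.8],[0,0,0,0,0,0,0.8],[0,0,0,0,0,0,0.8],[0,0,0,0,0,0,0.8]]]'; python3 to.py .5569 -.4813 .18
```

```text
time: 71.6
position: [0.5565, -0.4814, 0.1937]
tool_rot: [-2.44, -1.979, 0.005]
ft_force: [0.2, -0.3, -0.1]
grip_width: 0.141
t 71.6 p [ 0.5565 -0.4814  0.1937] 
 [[ 0.206  0.978 -0.003]
 [ 0.978 -0.206 -0.002]
 [-0.002 -0.002 -1.   ]] F [ 0.2 -0.3 -0.1] w 12.3 q [ 1.22  0.69 -0.89  1.24  0.53  1.45  0.17]
to go, tool cm [0.02 0.04 1.37] yaw of y -11.9
```

```bash
python3 -m jog '[[[0.02,0.03,0.7,0,0,0,0.8],[0,0,0.7,0,0,0,0.8],[0,0,0.7,0,0,0,0.8],[0,0,0,0,0,0,0.8]]]'; python3 to.py .5569 -.4813 .15
python3 -m jog '[[[0,0,0.6,0,0,0,0.8],[0,0,0.6,0,0,0,0.8],[0,0,0,0,0,0,0.8],[0,0,0,0,0,0,0.8]]]'; python3 to.py .5569 -.4813 .1244
```

```text
time: 72.0
position: [0.556, -0.4809, 0.1707]
tool_rot: [-2.437, -1.977, 0.006]
ft_force: [0.8, -0.4, -1.3]
grip_width: 0.136
t 72.0 p [ 0.556  -0.4809  0.1707] 
 [[ 0.206  0.978 -0.005]
 [ 0.978 -0.206 -0.   ]
 [-0.001 -0.005 -1.   ]] F [ 0.8 -0.4 -1.3] w 11.8 q [ 1.22  0.7  -0.89  1.27  0.54  1.41  0.16]
to go, tool cm [-0.02  0.11  2.07] yaw of y -11.9
time: 72.4
position: [0.5567, -0.4812, 0.1605]
tool_rot: [-2.439, -1.979, 0.005]
ft_force: [-0.4, 0.7, -0.5]
grip_width: 0.145
t 72.4 p [ 0.5567 -0.4812  0.1605] 
 [[ 0.206  0.978 -0.003]
 [ 0.978 -0.206 -0.002]
 [-0.002 -0.003 -1.   ]] F [-0.4  0.7 -0.5] w 12.6 q [ 1.22  0.71 -0.88  1.28  0.54  1.39  0.16]
to go, tool cm [0.01 0.03 3.61] yaw of y -11.9
```

The tip is inside the hole with no contact force. Continue down.

```bash
python3 -m jog '[[[0,0.02,0.7,0,0,0,0.8],[0,0,0.7,0,0,0,0.8],[0,0,0.7,0,0,0,0.8],[0,0,0.7,0,0,0,0.8],[0,0,0.5,0,0,0,0.8],[0,0,0,0,0,0,0.8],[0,0,0,0,0,0,0.8]]]'; python3 to.py .5569 -.4813 .1244
```

```text
time: 73.1
position: [0.5569, -0.4813, 0.1276]
tool_rot: [-2.439, -1.979, 0.005]
ft_force: [0.4, -0.1, -0.4]
grip_width: 0.138
t 73.1 p [ 0.5569 -0.4813  0.1276] 
 [[ 0.206  0.978 -0.003]
 [ 0.978 -0.206 -0.002]
 [-0.002 -0.002 -1.   ]] F [ 0.4 -0.1 -0.4] w 12.0 q [ 1.22  0.73 -0.87  1.31  0.56  1.34  0.15]
to go, tool cm [ 0.   -0.    0.32] yaw of y -11.9
```

```bash
python3 -m jog '[[[0,0,0.25,0,0,0,0.8],[0,0,0,0,0,0,0.8],[0,0,0,0,0,0,0.8]]]'; python3 -m jog '[[[0,0,0,0,0,0,1.6],[0,0,0,0,0,0,2.5],[0,0,0,0,0,0,4],[0,0,0,0,0,0,4],[0,0,-2,0,0,0,4],[0,0,-4,0,0,0,4],[0,0,-5,0,0,0,4],[0,0,-5,0,0,0,4],[-4,-1,0,0,0,0,4],[-4,-1,0,0,0,0,4],[-4,-1,0,0,0,0,4],[0,0,0,0,0,0,4]]]'
python3 - <<'E'
from h import *
from fit import C
st()
a=shot("top");b=shot("side")
Z=dict(stylus_grip=.116,stand_hole=.07,door_handle=.088,loupe=0,oil_jar=0,pencil=0,carrier0_mid=.025)
for c,im in(("top",a),("side",b)):
    for l in Z: print(c,l,[(round(f,2),onz(im,p,Z[l])[:2].round(3).tolist()) for p,f in pts(l,c) if f>.3])
cv2.imwrite("pics/fin.png",np.hstack([cv2.resize(a["frame"][80:200,380:500,::-1],(400,400),interpolation=cv2.INTER_CUBIC),cv2.resize(b["frame"][80:260,200:400,::-1],(400,400),interpolation=cv2.INTER_CUBIC)]))
E
```

```text
time: 73.4
position: [0.5569, -0.4814, 0.1253]
tool_rot: [-2.44, -1.979, 0.005]
ft_force: [0.3, -0.1, 0.2]
grip_width: 0.141
time: 74.6
position: [0.4972, -0.6003, 0.2844]
tool_rot: [2.451, 1.964, -0.013]
ft_force: [-0.4, -1.0, 0.3]
grip_width: 0.46
t 74.6 p [ 0.4972 -0.6003  0.2844] 
 [[ 0.218  0.976 -0.006]
 [ 0.976 -0.218 -0.005]
 [-0.007 -0.005 -1.   ]] F [-0.4 -1.   0.3] w 40.0 q [ 1.26  0.74 -0.86  0.95  0.55  1.65  0.38]
top stylus_grip [(0.65, [0.558, -0.478])]
top stand_hole [(0.86, [0.551, -0.478])]
top door_handle [(0.67, [0.566, 0.006])]
top loupe [(0.62, [0.299, 0.285])]
top oil_jar [(0.51, [0.712, -0.218])]
top pencil [(0.51, [0.381, 0.544])]
top carrier0_mid [(0.88, [0.437, -0.268]), (0.81, [0.375, -0.017]), (0.66, [0.291, -0.228])]
side stylus_grip [(0.55, [0.56, -0.499])]
side stand_hole [(0.59, [0.564, -0.488])]
side door_handle [(0.95, [0.569, 0.007]), (0.39, [0.27, 0.34])]
side loupe [(0.65, [0.291, 0.279])]
side oil_jar [(0.57, [0.73, -0.221])]
side pencil []
side carrier0_mid [(0.67, [0.379, -0.014]), (0.61, [0.445, -0.303])]
```

The viewing limit is reached, so I'll check by comparing pixels with the first pictures.

```bash
python3 - <<'E'
from h import *
for c in("top","side"):
    new=shot(c)["frame"][:,:,::-1];old=cv2.resize(cv2.imread(f"pics/{c}0.png"),(640,400),interpolation=cv2.INTER_AREA)
    for n,im in(("old",old),("new",new)):
        h=cv2.cvtColor(im,cv2.COLOR_BGR2HSV);m=cv2.inRange(h,(128,90,40),(155,255,255))
        k,l,s,ct=cv2.connectedComponentsWithStats(m)
        print(c,n,[(int(s[i,4]),ct[i].round(1).tolist()) for i in range(1,k) if s[i,4]>80])
        if c=="side":
            g=im[95:128,355:380]; w=cv2.inRange(cv2.cvtColor(g,cv2.COLOR_BGR2HSV),(0,0,150),(179,60,255))
            for r in range(6,33,6): print(r+95,(np.flatnonzero(w[r])+355).tolist())
E
```

```text
top old [(355, [400.5, 216.9]), (359, [320.6, 238.2]), (371, [386.9, 264.5])]
top new [(352, [400.5, 216.8]), (358, [320.6, 238.1]), (369, [386.9, 264.5])]
side old [(206, [375.3, 172.5]), (256, [416.4, 193.6]), (250, [365.0, 228.7])]
101 [355, 356, 357, 358, 359, 360, 361, 362, 363, 364, 365, 366, 367, 368, 369, 370, 371, 372, 373, 374, 375, 376, 377, 378, 379]
107 [355, 356, 357, 358, 359, 360, 361, 362, 363, 364, 365, 366, 367, 368, 369, 370, 371, 372, 373, 374, 375, 376, 377, 378, 379]
113 [355, 356, 357, 358, 359, 360, 361, 362, 363, 364, 365, 367, 368, 369, 370, 371, 372, 373, 374, 375, 376, 377, 378, 379]
119 [364, 367, 368, 370, 371, 372, 373, 374, 375, 376, 377, 378, 379]
125 [355, 361, 364, 365, 366, 367, 368, 369, 375, 376, 377, 378, 379]
side new [(206, [375.2, 172.4]), (262, [416.2, 193.4]), (257, [364.9, 228.6])]
101 [355, 356, 357, 358, 359, 360, 361, 362, 363, 364, 365, 366, 367, 368, 369, 370, 371, 372, 373, 374, 375, 376, 377, 378]
107 [355, 356, 357, 358, 359, 360, 361, 362, 363, 364, 365, 367, 368, 369, 370, 371, 372, 373, 374, 375, 376, 377, 378, 379]
113 [355, 356, 357, 358, 359, 360, 361, 362, 363, 364, 365, 367, 368, 371, 372, 373, 374, 375, 376, 377, 378, 379]
119 [364, 367, 370, 371, 372, 373, 374, 375, 376, 377, 378, 379]
125 [355, 361, 364, 365, 366, 367, 368, 369, 370, 375, 376, 377, 378, 379]
```

```bash
python3 -c "
from bench import close_job
print(close_job())"
```

```text
the job is handed in; nothing more can be done
None
```

The job is handed in at about 75 s of the 210 s allowed. As far as my checks showed, every step was done in the order asked.

- **Door and tray:** I swung the door to about 105° by its handle and drew the tray out 155 mm.
- **Carriers:** There were two brass carriers, and both stand flat side by side in the tray's front row. I left the three purple look-alikes alone.
- **Closing up:** The tray went home until it met its stop at the starting position, with about 12 N of reaction. I closed the door the first 40° by the handle. There joint 3 came close to its range limit (about -1.376 of -1.38), so I let go and pushed the door's outer face with closed fingers until it stopped, at about 32 N.
- **Start button:** I pressed it with the stylus tip until it stopped moving and the force reached 8 N. The press was held for about 0.7 s.
- **Stylus:** It went back into its hole without contact force, at the same position and within 1 mm of the same height as when I took it.

Last checks:
- **Door:** The cameras put the handle at its shut position.
- **Purple carriers:** None has moved, within 0.2 px of the first pictures.
- **Oil jar, loupe and pencil:** The finder put them within 5–16 mm of their starting places, close to its usual scatter. I did not compare them by pixel.
- **Stylus:** The side-view pixels match the start. The finder was 2 cm off in that view and agreed in the top view.
- **Not done:** I had used all 16 pictures, so I could not view the final scene. I also have no direct reading of the button's travel.

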